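Clear the clamps, move the device to the repair jig, put the clamps back sorted

ROBOT

A 6-joint arm with a two-finger parallel gripper is mounted at the origin on the work surface. World frame = base frame: x ahead of the robot, y to its left, z up, the work surface at z = 0. Lengths are in m, angles in rad, forces in N, time in s.
With the tool pointing down it reaches from about 0.4 to 0.825 m from the base axis. Payload 7 kg.
Tool frame: the origin (TCP) lies on the centre line of the jaws, within the pads' length; the fingertips stand 11 mm ahead of it and the grasp point (between the pads) lies 8 mm behind it; z points along the fingers, x is the direction in which the jaws open and shut, and the axes are right-handed (so a half turn about z gives the same grasp; the last joint's range is limited). The gripper opens to 88 mm and grips with 3 to 60 N. Pads are 19 mm wide; open, the fingers measure 130 mm over their backs; the gripper's body (78 mm by 193 mm) begins 47 mm behind the grasp point.
Start: joints at [-0.903, 0.359, 0.012, 0, -1.224, -0.288], TCP at [0.25, -0.627, 0.214] pointing down, gripper open.
Joint ranges: [-3.07, 3.07], [-1.43, 2.12], [-1.02, 1.25], [-3.03, 1.67], [-3.05, -0], [-3.03, 3.03]. Speed limits (rad/s): [2.39, 2.39, 3.01, 3.14, 3.14, 3.14].

INTERFACE

Orientations are given as a unit quaternion [x, y, z, w].
In Python, from bench import read_state, cams, ticket gives the robot as it stands.
- The arm moves only by the tool step_arm, never from a script. Its argument "rows" is one flat list of numbers, 5 for each row, row after row: the opening, from 0 (shut) to 1 (fully open), then the shift along the tool's x, y, z scaled (see below), then the turn about the tool's z scaled (see below). In form: [claw, x, y, z, spin, claw, x, y, z, spin, ...]. A call has 1 to 20 rows; each row shifts and turns the pose as measured when the row begins, along the tool's axes as they then stand; what a row does not reach is not made up. The controller multiplies each number of a shift by 75 mm and each number of a turn by 45 degrees. A row lasts 1/10 s, in which the tool goes at most 50 mm and 8.59 degrees, less where a joint would pass 70% of its speed; a pose out of reach is approached as far as the arm can. A call with a number of a shift or a turn outside -1 to 1 is refused whole. A call with a gripper value outside its range is refused whole. The fingers move at their own pace and stop on an object; the grip force is fixed at half the most. Time passes only in rows, so rows that do not move let the fingers close. It gives the time, the measured TCP pose, the force and the opening at its end, in the units of the state.
- read_state(): the state, without advancing time (a new reading comes with each control period).
- cams.camera(name): name is "scene" or "top" or "wrist"; returns the picture (400x640x3 uint8, red, green, blue); there is no depth.
- cams.camera_info(name): a dict with "K" (3x3 intrinsics, pixels), "R" (3x3) and "t" (3): a world point X has camera coordinates R X + t. Camera axes: x right, y down, z forward; pixel columns grow to the right and rows downward; lengths in m; the calibration is good to about 2 mm. A picture is of the moment at which its call begins: read the wrist's pose just before it. camera_info takes no time and is no camera call; for the wrist camera it gives the pose at the moment of the call.
- ticket.job_done(): hands the job in, once; it reports no verdict.
The state is a dict: "time": time; "joint_positions": joint angles; "qvel": joint speeds; "joint_efforts": joint torques, N m; "ee_pos": TCP position; "orientation": TCP orientation; "ft_force": force on the tool from outside, world axes, zero at the start; "moment": the same for the moment, N m; "grip_width": opening from 0.0 (shut) to 1.0 (fully open).
Only numpy, scipy, OpenCV 4.12 (cv2) and the standard library are available. Lean on these libraries where they do the work, as an engineer would, in place of code of your own. Each camera call takes 0.05 s, during which the arm holds its last target.

TASK

The grey handheld device on the holding board is hemmed in by two ratchet clamps: first move both clamps out of the way onto the white side tray, then lift the device and set it gently, screen up, flat in the nest of the repair jig while the clamps are still on the tray. Then put the clamps back, lying centred and lengthwise in the board's two side bays: the clamp with its jaws open, which is needed next, goes in the bay on the jig's side, and the one ratcheted shut goes in the other bay, whichever bay each came from. Leave the red parts box, the white charging puck and the screwdriver alone.

Things in the scene. Friction and masses are not known exactly. Their poses are not given: they have to be found in the camera images.
- clamp_shut: Loose black ratchet clamp, orange tips, jaws and handles closed: narrow, 105 mm long (x), 31 mm across the handles, 20 mm across the touching jaws; 90 g, rigid (ratchet locked). Lies flat. Origin: centre of the underside; x towards the jaws, z up. Its middle is a pivot block 34 mm long (x), 26 mm wide (y), 22 mm high, with a rivet up to 25 mm: grip it across y.
- clamp_open: Loose black ratchet clamp, orange tips, jaws and handles spread open in an X shape: 107 mm long (x), 58 mm across both ends; 90 g, rigid (ratchet locked open). Lies flat. Origin: centre of the underside; x towards the jaws, z up. Its middle is a pivot block 34 mm long (x), 26 mm wide (y), 22 mm high, with a rivet up to 25 mm: grip it across y.
- device: Loose grey handheld device, dark screen and nine white keys on top: slab 104 mm long (x), 40 mm wide (y), 22 mm high, 150 g. Origin: centre of the underside; z up out of the screen, x to the screen end. Starts in the board's middle along the board's x. Grip it across its width, where the clamps' ends leave under 12 mm each side until cleared.
- board: Fixed green-grey board, 136 (x) by 300 mm (y), top 6 mm above its origin (centre of underside). Light grey liners mark two clamp bays centred at x 0, y +85 and -85 mm; a clamp lies in a bay along the board's y, either way round. Pins 10 mm high stand at x +-58 mm by each bay's corners (50 mm from its centre in y), 14 mm stops at x +-62, y 0. One clamp starts in each bay.
- jig: Fixed green-grey jig left or right of the board: base 180 (x) by 100 mm (y), 12 mm high; thumbscrew 40 mm high at x 88 mm. Origin: underside, below the nest's centre. Nest floor 12 mm above the origin; 116 (x) by 52 mm (y) between 8 mm high stops at ends and corners, open in the middle of both long sides for fingers. The device lies along x, either way round.
- tray: Fixed shallow white tray on the other side of the board from the jig: 200 (x) by 150 mm (y), floor 5 mm above its origin (centre of underside), 4 mm walls with the rim 7 mm above the origin. Holds both clamps side by side, lengths along y, centred at about x +45 and -45 mm.
- parts_box: Bystander, loose: open red plastic parts box with three compartments, 80 x 120 x 32 mm high. Leave it alone.
- puck: Bystander, loose: round white charging puck, 56 mm across, 11 mm high. Leave it alone.
- driver: Bystander, loose: screwdriver with a yellow handle, lying on the mat. Leave it alone.
Not all that is in view belongs to the job. Leave any blue look-alike of the clamp_open alone. Leave any yellow look-alike of the clamp_shut alone.

How it is judged:
By the outcome, as a careful person would: the job done as asked, in the order asked, and still so for the second after the job is handed in, with the robot touching nothing.
It also fails if it takes over 128 s, if anything falls off the work surface, if the arm or the gripper's body presses on something with over 40 N, if the wrist force passes 120 N, or if a joint passes its speed limit or range.

## Working session

There is one attempt and no reset: what is moved stays moved. The work goes in short steps, Python scripts to look and compute and a tool call to move; the robot and the scene stay as the last step left them, time stands still between calls to the robot, and variables do not carry over. Pictures are saved under pics/ and viewed, and the job is handed in when it is done.

Besides the shell and the picture viewer there is one more tool, called as name(argument=value, ...), one argument or row to a line, values as JSON. step_arm: Moves the arm, as the interface text tells. Its arguments: {"type":"object","properties":{"rows":{"type":"array","items":{"type":"number"}}},"required":["rows"]}

```bash
ls; mkdir -p pics
python3 - <<'E'
from bench import read_state, cams, ticket
import cv2
s=read_state(); print(s)
for n in("scene","top","wrist"):
    i=cams.camera_info(n); print(n,i)
    cv2.imwrite(f"pics/a_{n}.png",cams.camera(n)[:,:,::-1])
E
```

```text
pics
{'time': 0.0, 'joint_positions': array([-9.02882775e-01,  3.59420517e-01,  1.10409699e-02, -3.12128155e-04,
       -1.22409236e+00, -2.88101604e-01]), 'qvel': array([-0.00033948, -0.00032693,  0.00023585,  0.00033383,  0.00052662,
       -0.00026506]), 'joint_efforts': array([ 1.01260839e-04, -5.82712483e+01,  2.93061340e+01,  6.99703708e+00,
        7.14753172e-03, -1.45459826e-04]), 'ee_pos': array([ 0.25002408, -0.6264369 ,  0.21330002]), 'orientation': array([ 5.60960093e-01,  8.27842407e-01,  3.93347178e-04, -7.54120309e-04]), 'ft_force': array([ 0.22671354, -0.2982621 ,  1.41863745]), 'moment': array([ 0.0205452 , -0.01200299,  0.01234311]), 'grip_width': 1.0023258317870802}
scene {'K': array([[470.74165875,   0.        , 319.90664489],
       [  0.        , 470.74165875, 204.0583955 ],
       [  0.        ,   0.        ,   1.        ]]), 'R': array([[ 0.69926309,  0.71480377, -0.00931132],
       [ 0.60910183, -0.60257633, -0.51565175],
       [-0.3742006 ,  0.35490469, -0.85674767]]), 't': array([-0.39460388, -0.33080843,  1.36805837])}
top {'K': array([[507.20824323,   0.        , 321.86363224],
       [  0.        , 507.20824323, 202.69455433],
       [  0.        ,   0.        ,   1.        ]]), 'R': array([[ 0.02126607, -0.99945974,  0.0250595 ],
       [-0.98424275, -0.02533004, -0.17499887],
       [ 0.17553908, -0.02094309, -0.98424967]]), 't': array([-0.01805376,  0.58629498,  0.97696565])}
wrist {'K': array([[275.81822703,   0.        , 319.60703081],
       [  0.        , 275.81822703, 199.96751886],
       [  0.        ,   0.        ,   1.        ]]), 'R': array([[-0.37142719,  0.9284611 ,  0.00135211],
       [ 0.88483708,  0.35353367,  0.30344239],
       [ 0.28125644,  0.11390315, -0.95284883]]), 't': array([ 0.67411713, -0.03717099,  0.39197144])}
```

View pics/a_top.png

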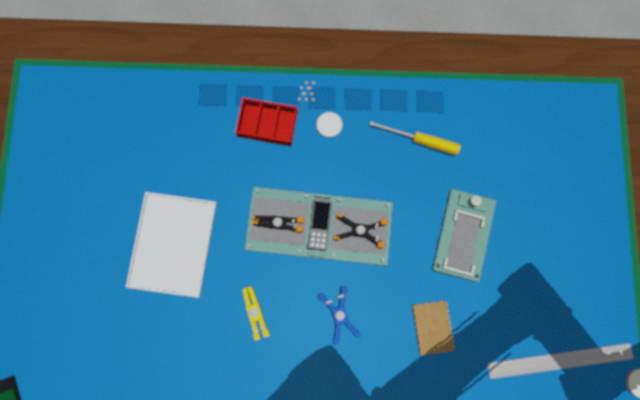

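View pics/a_scene.png

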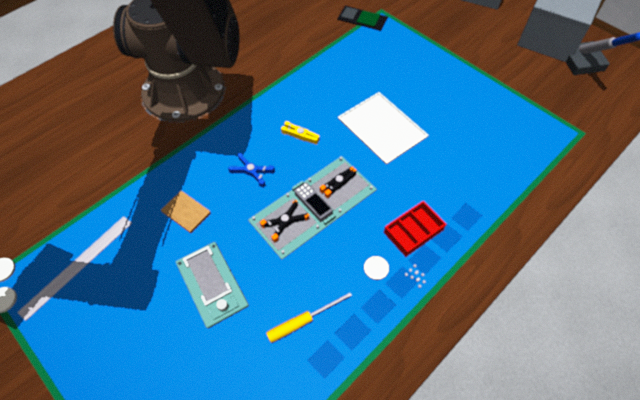

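View pics/a_wrist.png

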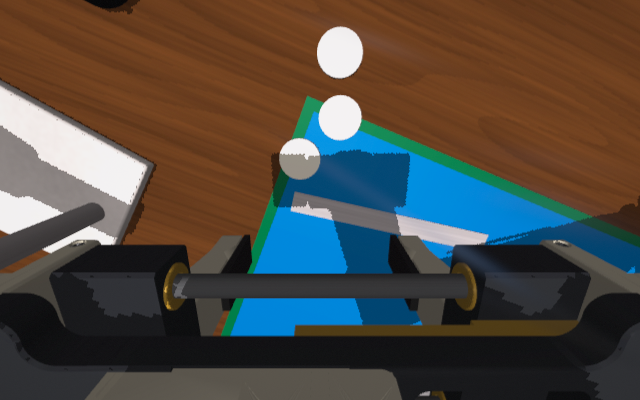

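```bash
cat > h.py <<'E'
import numpy as np, cv2
from bench import read_state, cams
def ray(n,u,v,z,info=None):
    i=info or cams.camera_info(n); K,R,t=i["K"],i["R"],i["t"]
    d=R.T@np.linalg.solve(K,[u,v,1]); c=-R.T@t
    return c+d*(z-c[2])/d[2]
def proj(n,P,info=None):
    i=info or cams.camera_info(n); p=i["K"]@(i["R"]@np.asarray(P,float)+i["t"]); return p[:2]/p[2]
def crop(src,x0,y0,x1,y1,f,out):
    im=cv2.imread(src)[y0:y1,x0:x1]; cv2.imwrite(out,cv2.resize(im,None,fx=f,fy=f,interpolation=cv2.INTER_CUBIC))
def tool():
    from scipy.spatial.transform import Rotation as Ro
    s=read_state(); return s, Ro.from_quat(s["orientation"]).as_matrix()
E
python3 - <<'E'
from h import *
crop("pics/a_top.png",240,180,400,270,5,"pics/b_board.png")
crop("pics/a_top.png",120,180,220,300,5,"pics/b_tray.png")
crop("pics/a_top.png",425,180,505,290,5,"pics/b_jig.png")
E
```

```text
(no output)
```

View pics/b_board.png

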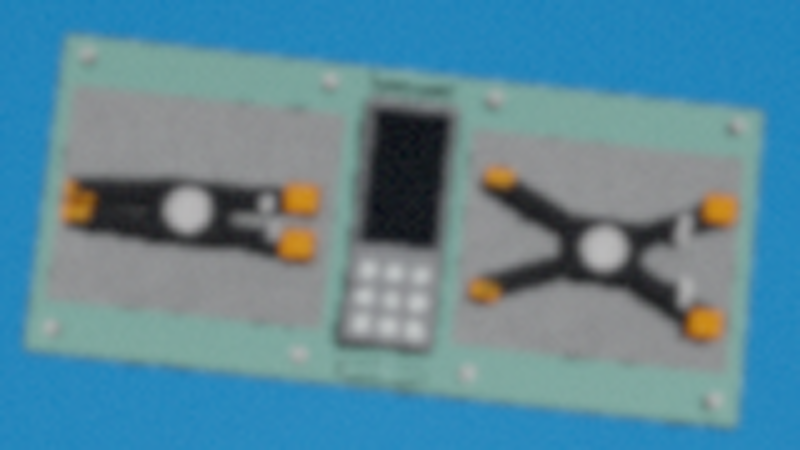

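View pics/b_tray.png

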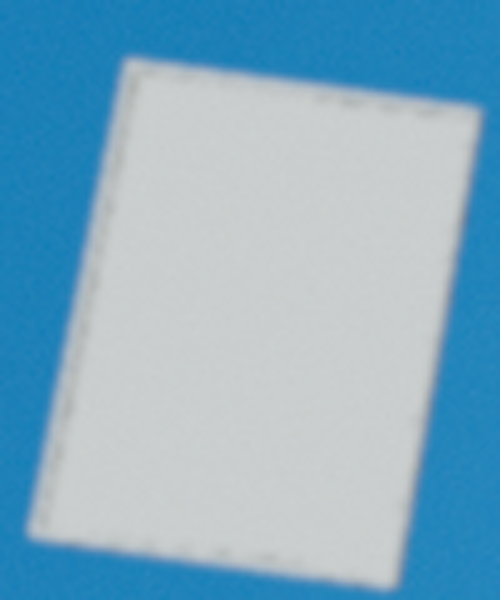

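View pics/b_jig.png

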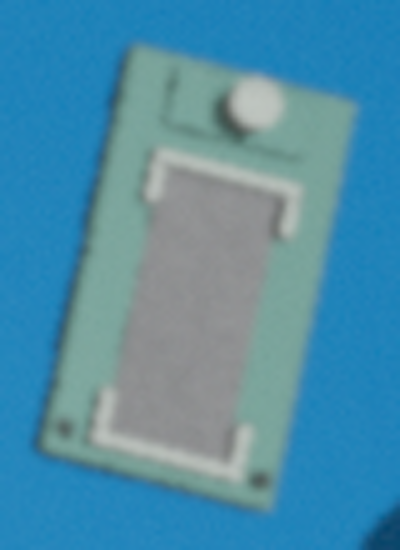

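```bash
cat > m.py <<'E'
from h import *
I=cams.camera_info("top")
def P(x0,y0,pts,z): return np.array([ray("top",x0+(x+.5)/5-.5,y0+(y+.5)/5-.5,z,I)[:2] for x,y in pts])
def rep(name,C):  # corners TL TR BR BL (image): long/short dirs
    c=C.mean(0); up=(C[0]+C[1]-C[2]-C[3])/2; lf=(C[0]+C[3]-C[1]-C[2])/2
    print(name,"c",c.round(4),"up len %.4f ang %.2f"%(np.hypot(*up),np.degrees(np.arctan2(up[1],up[0]))),"left len %.4f ang %.2f"%(np.hypot(*lf),np.degrees(np.arctan2(lf[1],lf[0]))-90))
rep("board",P(240,180,[(68,36),(763,110),(737,424),(26,350)],.006))
rep("device",P(240,180,[(372,103),(455,112),(430,347),(341,338)],.028))
q=P(240,180,[(187,211),(604,249)],.031); print("pivots",q.round(4))
q=P(240,180,[(78,202),(298,222),(492,235),(713,267)],.020); print("ends",q.round(4)); 
for a,b in((0,1),(2,3)): d=q[a]-q[b]; print(np.degrees(np.arctan2(d[1],d[0]))-90, (q[a]+q[b])/2)
rep("tray",P(120,180,[(123,57),(484,105),(398,590),(28,540)],.006))
rep("jigbase",P(425,180,[(138,45),(356,103),(270,508),(40,447)],.012))
rep("nest outer",P(425,180,[(157,150),(300,187),(240,475),(95,440)],.02))
E
python3 m.py
```

```text
board c [ 0.5464 -0.0011] up len 0.1339 ang -4.86 left len 0.2974 ang -4.65
device c [ 0.5453 -0.0009] up len 0.0983 ang -5.47 left len 0.0356 ang -4.61
pivots [[ 0.5481  0.0865]
 [ 0.5366 -0.0851]]
ends [[ 0.5523  0.1325]
 [ 0.5462  0.0411]
 [ 0.5427 -0.0395]
 [ 0.5316 -0.1316]]
-3.8261543513820016 [0.54921275 0.08678114]
-6.894112668128642 [ 0.53713458 -0.08558412]
tray c [0.501  0.3052] up len 0.2030 ang -6.40 left len 0.1530 ang -6.29
jigbase c [ 0.5343 -0.307 ] up len 0.1769 ang -14.33 left len 0.0968 ang -13.65
nest outer c [ 0.5171 -0.3027] up len 0.1245 ang -13.44 left len 0.0614 ang -12.79
```

```bash
cat > plan.py <<'E'
# usage: plan.py claw x y z yaw [vmax_mm]  -> suggested rows (tool axes), TCP target
import sys; from h import *
def plan(tx,ty,tz,tyaw,vmax=48.,p=None,yaw=None):
    s,R=tool()
    p=s["ee_pos"].copy() if p is None else p
    yaw=np.degrees(np.arctan2(R[1,0],R[0,0])) if yaw is None else yaw
    tilt=np.degrees(np.arccos(-R[2,2]))
    print("t %.2f p"%s["time"],s["ee_pos"].round(4),"yaw %.2f tilt %.2f grip %.3f F"%(yaw,tilt,s["grip_width"]),s["ft_force"].round(1))
    d=np.array([tx,ty,tz])-p; dy=(tyaw-yaw+180)%360-180
    n=max(1,int(np.ceil(np.linalg.norm(d)*1000/vmax)),int(np.ceil(abs(dy)/8.5)))
    if abs(dy)<.3: dy=0
    nd=max(1,int(np.ceil(abs(dy)/8.5)))
    print("rows",n,"d",d.round(4),"dyaw %.2f"%dy)
    for k in range(n):
        a=np.radians(yaw+(dy*min(k,nd)/nd)); X=np.array([np.cos(a),np.sin(a)]); Y=np.array([np.sin(a),-np.cos(a)])
        e=d/n
        print("%.2f,%.2f,%.2f,%.2f"%(e[:2]@X/.075,e[:2]@Y/.075,-e[2]/.075,(-dy/nd/45 if k<nd else 0)))
if __name__=="__main__":
    plan(*map(float,sys.argv[1:]))
E
python3 plan.py 0.50 0.087 0.2 176 40
```

```text
t 0.15 p [ 0.25   -0.6266  0.2136] yaw 111.75 tilt 0.07 grip 0.998 F [0.3 0.2 0.2]
rows 19 d [ 0.25    0.7136 -0.0136] dyaw 64.25
0.40,0.35,0.01,-0.18
0.35,0.40,0.01,-0.18
0.29,0.45,0.01,-0.18
0.22,0.48,0.01,-0.18
0.15,0.51,0.01,-0.18
0.08,0.52,0.01,-0.18
0.01,0.53,0.01,-0.18
-0.07,0.53,0.01,-0.18
-0.14,0.51,0.01,0.00
-0.14,0.51,0.01,0.00
-0.14,0.51,0.01,0.00
-0.14,0.51,0.01,0.00
-0.14,0.51,0.01,0.00
-0.14,0.51,0.01,0.00
-0.14,0.51,0.01,0.00
-0.14,0.51,0.01,0.00
-0.14,0.51,0.01,0.00
-0.14,0.51,0.01,0.00
-0.14,0.51,0.01,0.00
```

step_arm(
  rows=[1,0.4,0.35,0.01,-0.18,1,0.35,0.4,0.01,-0.18,1,0.29,0.45,0.01,-0.18,1,0.22,0.48,0.01,-0.18,1,0.15,0.51,0.01,-0.18,1,0.08,0.52,0.01,-0.18,1,0.01,0.53,0.01,-0.18,1,-0.07,0.53,0.01,-0.18,1,-0.14,0.51,0.01,0],
)

```text
time: 1.05
ee_pos: [0.3615, -0.277, 0.2026]
orientation: [0.01, 1.0, 0.003, -0.002]
ft_force: [0.9, 0.6, 1.1]
grip_width: 0.996
```

```bash
python3 plan.py 0.548 0.04 0.2 176 45
```

```text
t 1.05 p [ 0.3615 -0.277   0.2026] yaw 178.86 tilt 0.41 grip 0.996 F [0.9 0.6 1.1]
rows 9 d [ 0.1865  0.317  -0.0026] dyaw -2.86
-0.27,0.47,0.00,0.06
-0.24,0.49,0.00,0.00
-0.24,0.49,0.00,0.00
-0.24,0.49,0.00,0.00
-0.24,0.49,0.00,0.00
-0.24,0.49,0.00,0.00
-0.24,0.49,0.00,0.00
-0.24,0.49,0.00,0.00
-0.24,0.49,0.00,0.00
```

step_arm(
  rows=[1,-0.27,0.5,-0.05,0.06,1,-0.24,0.53,-0.05,0,1,-0.24,0.53,-0.05,0,1,-0.24,0.53,-0.05,0,1,-0.24,0.53,-0.05,0,1,-0.24,0.53,-0.05,0,1,-0.24,0.53,-0.05,0,1,-0.24,0.53,-0.05,0,1,-0.24,0.53,-0.05,0,1,0,0.4,0,0],
)

```text
time: 2.05
ee_pos: [0.5531, 0.1162, 0.2397]
orientation: [0.033, 0.999, 0.003, -0.001]
ft_force: [0.7, -0.8, 0.4]
grip_width: 1.0
```

Run:
```python
from h import *
s,R=tool(); print(s["ee_pos"],s["time"]); i=cams.camera_info("wrist"); im=cams.camera("wrist")
cv2.imwrite("pics/c_wrist.png",im[:,:,::-1]); np.savez("c.npz",**i)
```

```text
[0.55311814 0.11620875 0.23966425] 2.05
```

View pics/c_wrist.png

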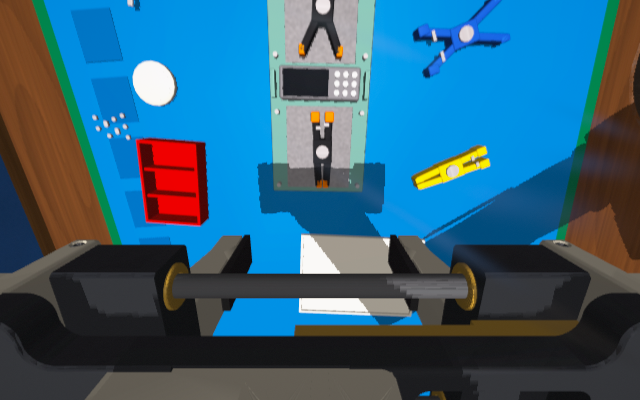

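Run:
```python
from h import *
crop("pics/c_wrist.png",260,0,390,100,6,"pics/d1.png")
crop("pics/c_wrist.png",260,95,390,195,6,"pics/d2.png")
```

```text
(no output)
```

View pics/d2.png

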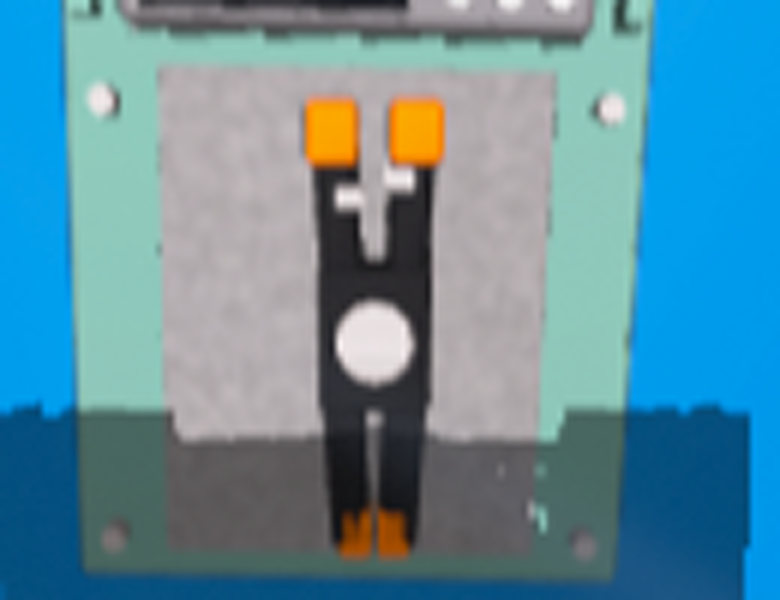

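View pics/d1.png

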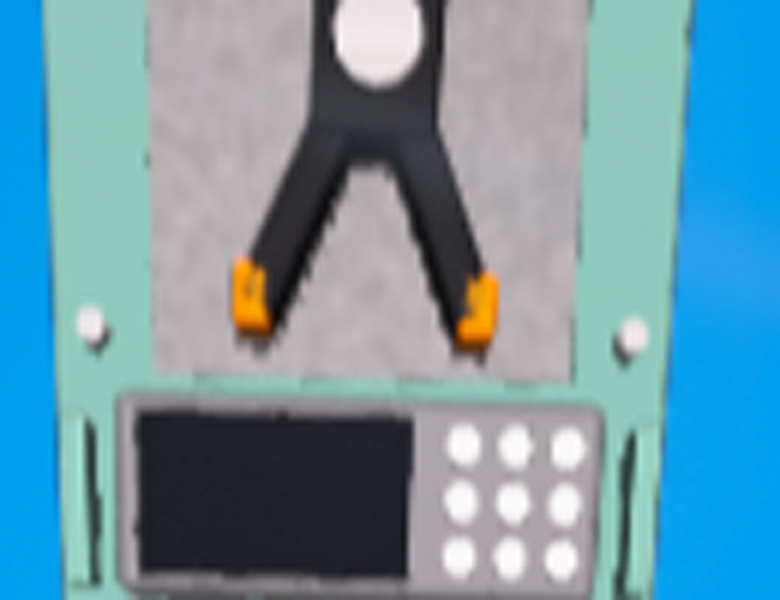

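Run:
```python
from h import *
I=dict(np.load("c.npz"))
def P(x0,y0,x,y,z): return ray("wrist",x0+(x+.5)/6-.5,y0+(y+.5)/6-.5,z,I)[:2]
a=lambda v:np.degrees(np.arctan2(v[1],v[0]))
pins=[P(260,95,x,y,.016) for x,y in((102,98),(611,105),(117,533),(584,543))]
c=np.mean(pins,0); print("left bay from pins",c, [p.round(4) for p in pins])
print("dirs", a(pins[0]-pins[1]),a(pins[2]-pins[3]), a(pins[2]-pins[0])-90,a(pins[3]-pins[1])-90)
print(np.linalg.norm(pins[0]-pins[1]),np.linalg.norm(pins[2]-pins[0]))
r=P(260,95,374,342,.031); j=P(260,95,376,535,.018);h=P(260,95,374,133,.022)
print("shut rivet",r,"ends",j,h,(j+h)/2,a(j-h)-90)
q=[P(260,0,x,y,.016) for x,y in((91,323),(633,332))]; print("rb pins",q,a(q[0]-q[1]))
r=P(260,0,378,32,.031); h1=P(260,0,250,300,.02);h2=P(260,0,477,312,.02); print("open",r,(h1+h2)/2,a(r-(h1+h2)/2), a(h1-h2))
D=[P(260,0,*q,.028) for q in ((117,396),(605,408),(592,597),(126,590))];print("dev",np.mean(D,0),a(D[0]-D[1]),np.linalg.norm(D[0]-D[1]))
```

```text
left bay from pins [0.55152806 0.0852093 ] [array([0.6049, 0.0298]), array([0.49  , 0.0389]), array([0.6128, 0.131 ]), array([0.4985, 0.1412])]
dirs -4.513908161454324 -5.077151973165896 -4.454485853310473 -4.779935889182582
0.1152765578776085 0.10151443140548162
shut rivet [0.54697414 0.08652943] ends [0.54941474 0.13520844] [0.54401537 0.04127331] [0.54671505 0.08824087] -3.2897306962279913
rb pins [array([ 0.59925284, -0.03995176]), array([ 0.48395754, -0.0307055 ])] -4.585094119552734
open [ 0.53540147 -0.08427957] [ 0.54112902 -0.03867185] -97.15790905716858 -6.43538332771291
dev [ 5.44371435e-01 -5.15897338e-04] -5.018078692414652 0.102259003935477
```

```bash
python3 plan.py 0.5473 0.0867 0.06 176.4 45
```

```text
t 2.10 p [0.5529 0.1192 0.2392] yaw 176.25 tilt 0.45 grip 0.999 F [1.6 2.4 0.1]
rows 5 d [-0.0056 -0.0325 -0.1792] dyaw 0.00
0.01,-0.09,0.48,0.00
0.01,-0.09,0.48,0.00
0.01,-0.09,0.48,0.00
0.01,-0.09,0.48,0.00
0.01,-0.09,0.48,0.00
```

step_arm(
  rows=[0.8,0.01,-0.09,0.48,0,0.8,0.01,-0.09,0.48,0,0.8,0.01,-0.09,0.48,0,0.8,0.01,-0.09,0.48,0,0.8,0.01,-0.09,0.4,0,0.8,0,0,0,0],
)

```text
time: 2.7
ee_pos: [0.5469, 0.0896, 0.0596]
orientation: [0.03, 1.0, 0.004, -0.001]
ft_force: [0.4, -0.5, 1.0]
grip_width: 0.804
```

```bash
python3 plan.py 0.5473 0.0867 0.02 176.4 15;  python3 - <<'E'
from h import *
cv2.imwrite("pics/e.png",cams.camera("wrist")[:,:,::-1])
E
```

```text
t 2.70 p [0.5469 0.0896 0.0596] yaw 176.54 tilt 0.49 grip 0.804 F [ 0.4 -0.5  1. ]
rows 3 d [ 0.0004 -0.0029 -0.0396] dyaw 0.00
-0.00,-0.01,0.18,0.00
-0.00,-0.01,0.18,0.00
-0.00,-0.01,0.18,0.00
```

View pics/e.png

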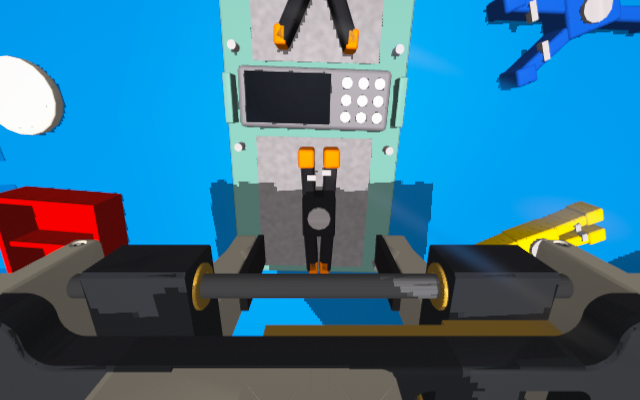

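step_arm(
  rows=[0.8,0,-0.01,0.2,0,0.8,0,-0.01,0.18,0,0.8,0,-0.01,0.13,0,0.8,0,0,0.02,0],
)

```text
time: 3.15
ee_pos: [0.5533, 0.0909, 0.0267]
orientation: [0.029, 1.0, 0.006, 0.005]
ft_force: [0.3, -0.1, -0.3]
grip_width: 0.804
```

```bash
python3 plan.py 0.5473 0.0867 0.02 176.4 15
```

```text
t 3.15 p [0.5533 0.0909 0.0267] yaw 176.68 tilt 0.94 grip 0.804 F [ 0.3 -0.1 -0.3]
rows 1 d [-0.006  -0.0042 -0.0067] dyaw 0.00
0.08,-0.06,0.09,0.00
```

step_arm(
  rows=[0.8,0.08,-0.05,0.09,0,0.8,0,0,0,0],
)

```text
time: 3.35
ee_pos: [0.5473, 0.0879, 0.0203]
orientation: [0.029, 1.0, 0.007, 0.006]
ft_force: [-0.8, -0.5, 0.5]
grip_width: 0.799
```

```bash
python3 plan.py 0.5473 0.0867 0.02 176.4 15
```

```text
t 3.35 p [0.5473 0.0879 0.0203] yaw 176.70 tilt 1.01 grip 0.799 F [-0.8 -0.5  0.5]
rows 1 d [-0.     -0.0012 -0.0003] dyaw 0.00
-0.00,-0.02,0.00,0.00
```

step_arm(
  rows=[0,0,-0.01,0,0,0,0,0,0,0,0,0,0,0,0,0,0,0,0,0,0,0,0,0,0,0,0,0,0,0,0,0,0,0,0],
)

```text
time: 4.05
ee_pos: [0.5484, 0.0875, 0.022]
orientation: [0.029, 1.0, 0.007, 0.007]
ft_force: [1.5, -0.1, -0.4]
grip_width: 0.224
```

```bash
python3 plan.py 0.5473 0.0867 0.10 176.4 40
```

```text
t 4.05 p [0.5484 0.0875 0.022 ] yaw 176.72 tilt 1.16 grip 0.224 F [ 1.5 -0.1 -0.4]
rows 2 d [-0.0011 -0.0008  0.078 ] dyaw -0.32
0.01,-0.01,-0.52,0.01
0.01,-0.01,-0.52,0.00
```

step_arm(
  rows=[0,0,0,0,0,0,0,0,0,0],
)

```text
time: 4.25
ee_pos: [0.5484, 0.0875, 0.022]
orientation: [0.029, 1.0, 0.007, 0.007]
ft_force: [0.5, 0.9, -0.1]
grip_width: 0.047
```

```bash
python3 plan.py 0.5473 0.0867 0.10 176.4 40;  python3 - <<'E'
from h import *
cv2.imwrite("pics/f.png",cams.camera("wrist")[:,:,::-1])
E
```

```text
t 4.25 p [0.5484 0.0875 0.022 ] yaw 176.73 tilt 1.15 grip 0.047 F [ 0.5  0.9 -0.1]
rows 2 d [-0.0011 -0.0008  0.078 ] dyaw -0.33
0.01,-0.01,-0.52,0.01
0.01,-0.01,-0.52,0.00
```

View pics/f.png

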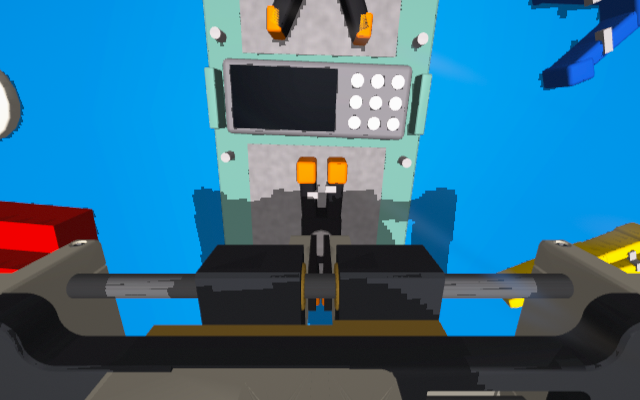

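Run:
```python
from h import *
s,R=tool(); p=s["ee_pos"]
print(R.round(3))
for d in (.011,0,-.008,-.047): print(d, proj("wrist",p+R[:,2]*d))
print(ray("wrist",320,238,.031), proj("wrist",[.547,.0867,.031]))
i=cams.camera_info("wrist"); c=-i["R"].T@i["t"]; print(c-p, R.T@(c-p))
crop("pics/f.png",240,140,400,340,4,"pics/f2.png")
```

```text
[[-0.998  0.057  0.014]
 [ 0.057  0.998  0.014]
 [-0.014  0.015 -1.   ]]
0.011 [319.0481209  233.07865315]
0 [319.02196373 239.84250089]
-0.008 [319.00102597 245.2566881 ]
-0.047 [318.86693068 279.93169261]
[0.54724426 0.0816861  0.031     ] [320.80860307 244.9758788 ]
[-0.00745269 -0.08499696  0.16916403] [ 0.00027103 -0.08276868 -0.17042819]
```

View pics/f2.png

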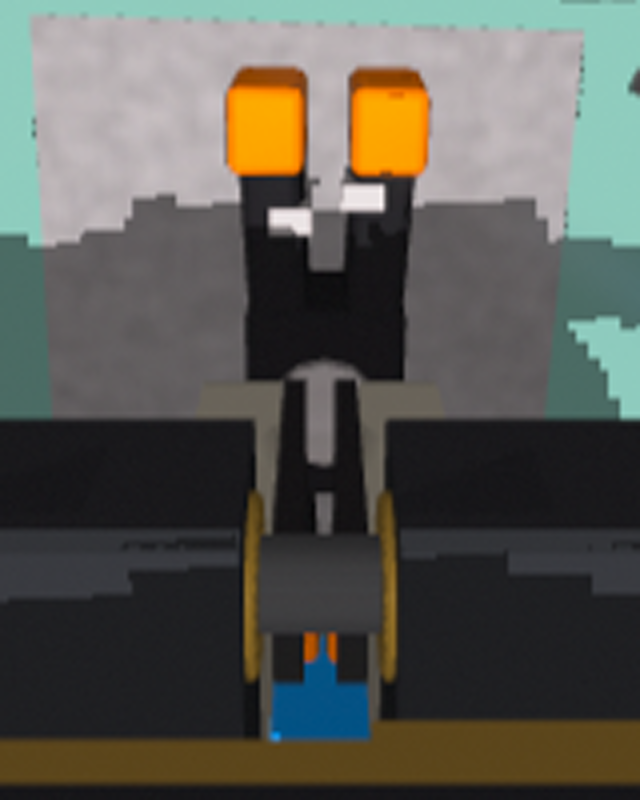

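Run:
```python
from h import *
s,R=tool(); p=s["ee_pos"]; print(p, s["joint_positions"])
im=cams.camera("scene"); cv2.imwrite("pics/g.png",im[:,:,::-1]); crop("pics/g.png",230,100,430,260,4,"pics/g2.png")
for z in(0.006,.011,.031): print(z,(proj("scene",[p[0],p[1],z])-[230,100])*4)
```

```text
[0.54834477 0.08751106 0.02194981] [ 0.50701843  0.35736688 -0.49546145 -0.0081036  -0.69851844 -0.55794904]
0.006 [440.93151076 332.86019969]
0.011 [441.15153963 328.46009901]
0.031 [442.04780339 310.53676626]
```

View pics/g2.png

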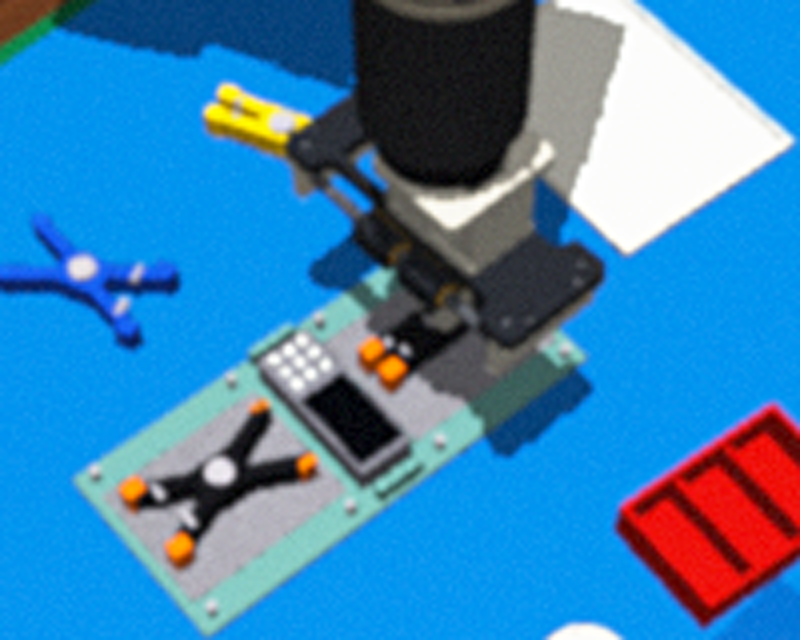

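Run:
```python
from h import *
s,R=tool()
i=cams.camera_info("wrist")
for n in ("f","e"):
    crop(f"pics/{n}.png",190,0,440,180,3.2,f"pics/{n}3.png")
```

```text
(no output)
```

View pics/f3.png

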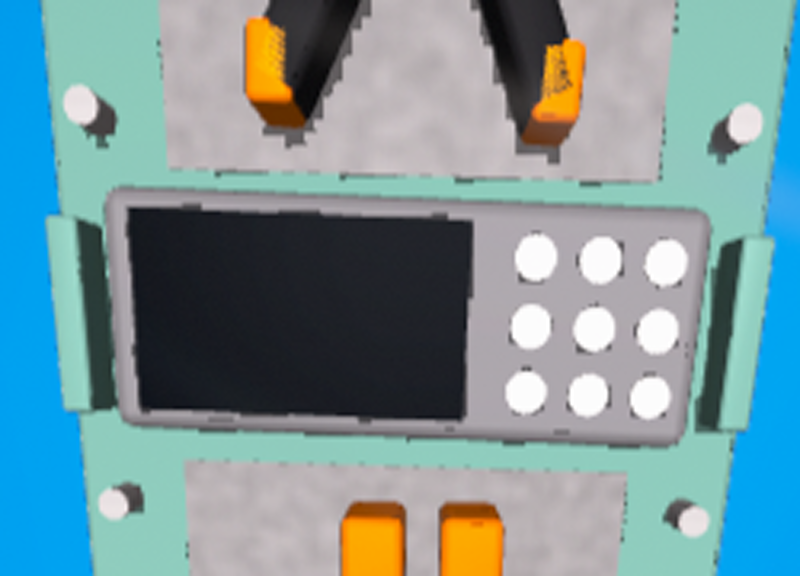

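Run:
```python
from h import *
K=cams.camera_info("wrist")["K"]
px=np.array([(80,104),(746,122),(114,502),(692,520),(107,188),(711,209),(684,444),(121,426)],float)
px=(px+.5)/3.2-.5+[190,0]
ob=np.array([(58,-35,16),(-58,-35,16),(58,35,16),(-58,35,16),(52,-20,28),(-52,-20,28),(-52,20,28),(52,20,28)],float)/1000
ok,rv,tv=cv2.solvePnP(ob,px,K,None); Rm=cv2.Rodrigues(rv)[0]; c=-Rm.T@tv.ravel()
print("cam in board frame",c, "resid",np.abs(cv2.projectPoints(ob,rv,tv,K,None)[0][:,0]-px).max(0))
i=cams.camera_info("wrist"); cw=-i["R"].T@i["t"]; print("claimed",cw, "fwd",i["R"][2],"pnp fwd",Rm[2])
```

```text
cam in board frame [-0.00490649  0.00368915  0.19337507] resid [1.68176459 1.08361136]
claimed [0.54088905 0.00251203 0.1911139 ] fwd [ 0.03052629  0.3165069  -0.9480989 ] pnp fwd [ 0.00703388  0.31783416 -0.94812023]
```

```bash
python3 - <<'E'
from h import *
s,R=tool(); p=s["ee_pos"]; print(s["time"],s["grip_width"])
for dy in(-.0095,-.012,0):
  for d in (.011,0,-.01,-.015,-.02): print(dy,d, proj("wrist",p+R[:,2]*d+R[:,1]*dy))
E
python3 - <<'E'
import sys; sys.path.insert(0,'.')
from h import *
crop("pics/e.png",200,210,440,320,3.3,"pics/e4.png")
E
```

```text
4.35 0.009677693281767043
-0.0095 0.011 [319.04496638 220.75239789]
-0.0095 0 [319.01749879 226.92228745]
-0.0095 -0.01 [318.98967528 233.1721243 ]
-0.0095 -0.015 [318.97459645 236.55919746]
-0.0095 -0.02 [318.95865003 240.14115182]
-0.012 0.011 [319.04585441 217.45354734]
-0.012 0 [319.01832403 223.46089892]
-0.012 -0.01 [318.99042446 229.54880869]
-0.012 -0.015 [318.97529916 232.84926934]
-0.012 -0.02 [318.9592996  236.34050249]
0 0.011 [319.04165395 233.0573151 ]
0 0 [319.01442382 239.81995247]
0 -0.01 [318.9868867  246.65883293]
0 -0.015 [318.9719823  250.36035847]
0 -0.02 [318.95623504 254.27121067]
```

View pics/e4.png

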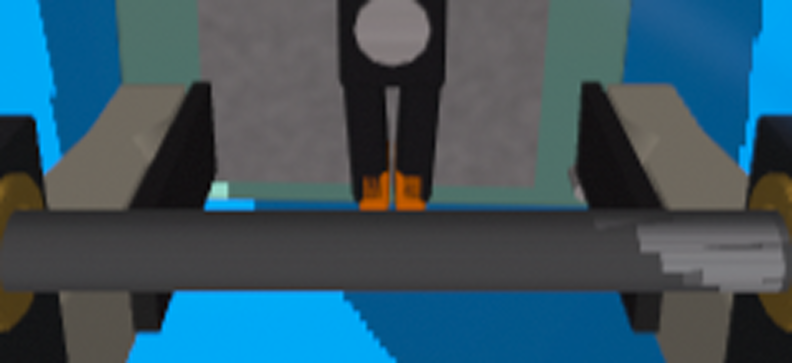

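step_arm(
  rows=[0.65,0.01,-0.01,0,0,0.65,0,0,0,0,0.65,0,0,0,0,0.65,0,0,0,0,0.65,0,0,0,0,0.65,0,0,0,0,0.65,0,0,0,0,0.65,0,0,0,0],
)

```text
time: 5.15
ee_pos: [0.5475, 0.0867, 0.0219]
orientation: [0.029, 1.0, 0.007, 0.007]
ft_force: [-0.2, -0.3, -0.5]
grip_width: 0.637
```

```bash
python3 plan.py 0.5473 0.0867 0.004 176.4 15
```

```text
t 5.15 p [0.5475 0.0867 0.0219] yaw 176.72 tilt 1.15 grip 0.637 F [-0.2 -0.3 -0.5]
rows 2 d [-0.0002  0.     -0.0179] dyaw -0.32
0.00,-0.00,0.12,0.01
0.00,-0.00,0.12,0.00
```

step_arm(
  rows=[0.65,0,0,0.1,0,0.65,0,0,0.1,0,0.65,0,0,0,0],
)

```text
time: 5.45
ee_pos: [0.5476, 0.087, 0.0056]
orientation: [0.029, 1.0, 0.007, 0.007]
ft_force: [-0.4, 0.0, 0.9]
grip_width: 0.649
```

```bash
python3 plan.py 0.5473 0.0867 -0.004 176.4 15
python3 - <<'E'
from h import *
cv2.imwrite("pics/h.png",cams.camera("scene")[:,:,::-1]); crop("pics/h.png",280,120,420,220,5,"pics/h2.png")
E
```

```text
t 5.45 p [0.5476 0.087  0.0056] yaw 176.72 tilt 1.16 grip 0.649 F [-0.4  0.   0.9]
rows 1 d [-0.0003 -0.0003 -0.0096] dyaw -0.32
0.00,-0.00,0.13,0.01
```

View pics/h2.png

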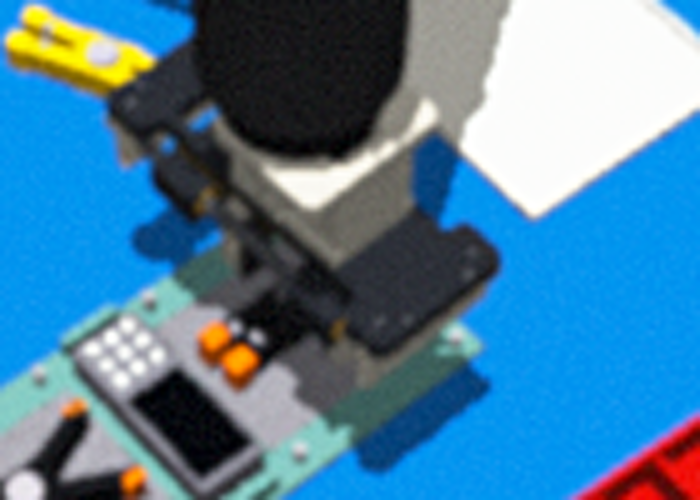

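step_arm(
  rows=[0.65,0,0,0.06,0,0.65,0,0,0.04,0],
)

```text
time: 5.7
ee_pos: [0.5482, 0.0872, -0.0019]
orientation: [0.028, 1.0, 0.007, 0.007]
ft_force: [0.0, -0.0, -0.8]
grip_width: 0.65
```

step_arm(
  rows=[0,0,0,0,0,0,0,0,0,0,0,0,0,0,0,0,0,0,0,0,0,0,0,0,0],
)

```text
time: 6.2
ee_pos: [0.5481, 0.0872, -0.0021]
orientation: [0.028, 1.0, 0.007, 0.007]
ft_force: [0.9, 0.1, -1.4]
grip_width: 0.288
```

```bash
python3 plan.py 0.5473 0.0867 -0.002 176.4 15
```

```text
t 6.20 p [ 0.5481  0.0872 -0.0021] yaw 176.73 tilt 1.17 grip 0.288 F [ 0.9  0.1 -1.4]
rows 1 d [-0.0008 -0.0005  0.0001] dyaw -0.33
0.01,-0.01,-0.00,0.01
```

step_arm(
  rows=[0,0,0,0,0,0,0,0,-0.2,0,0,0,0,-0.4,0,0,0,0,-0.3,0,0,0,0,0,0],
)

```text
time: 6.7
ee_pos: [0.5458, 0.0856, 0.0662]
orientation: [0.029, 1.0, 0.006, 0.006]
ft_force: [0.3, 0.5, -1.2]
grip_width: 0.289
```

```bash
python3 plan.py 0.4563 0.3102 0.06 173.7 35
```

```text
t 6.70 p [0.5458 0.0856 0.0662] yaw 176.71 tilt 0.97 grip 0.289 F [ 0.3  0.5 -1.2]
rows 7 d [-0.0895  0.2246 -0.0062] dyaw -3.01
0.19,0.42,0.01,0.07
0.22,0.41,0.01,0.00
0.22,0.41,0.01,0.00
0.22,0.41,0.01,0.00
0.22,0.41,0.01,0.00
0.22,0.41,0.01,0.00
0.22,0.41,0.01,0.00
```

step_arm(
  rows=[0,0.19,0.42,0.01,0.07,0,0.22,0.41,0.01,0,0,0.22,0.41,0.01,0,0,0.22,0.41,0.01,0,0,0.22,0.41,0.01,0,0,0.22,0.41,0.01,0,0,0.22,0.41,0.01,0,0,0,0,0,0],
)

```text
time: 7.5
ee_pos: [0.4516, 0.3188, 0.0581]
orientation: [0.06, 0.998, 0.006, 0.004]
ft_force: [0.3, -0.4, -1.0]
grip_width: 0.297
```

```bash
python3 plan.py 0.4563 0.3102 0.004 173.7 20
python3 - <<'E'
from h import *
for n in ("wrist","top"): cv2.imwrite(f"pics/i_{n}.png",cams.camera(n)[:,:,::-1])
E
```

```text
t 7.50 p [0.4516 0.3188 0.0581] yaw 173.09 tilt 0.84 grip 0.297 F [ 0.3 -0.4 -1. ]
rows 3 d [ 0.0047 -0.0086 -0.0541] dyaw 0.61
-0.03,-0.04,0.24,-0.01
-0.03,-0.04,0.24,0.00
-0.03,-0.04,0.24,0.00
```

View pics/i_wrist.png

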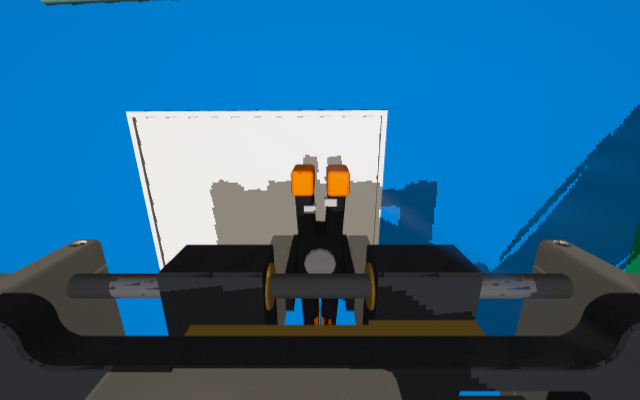

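View pics/i_top.png

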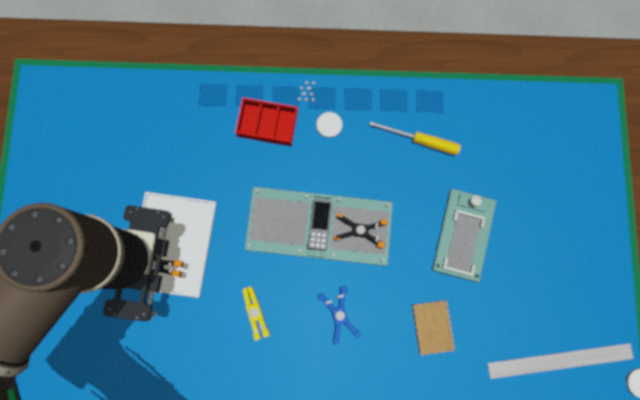

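step_arm(
  rows=[0,-0.03,-0.04,0.24,-0.01,0,-0.02,-0.04,0.24,0,0,-0.02,-0.03,0.2,0,0,0,0,0,0],
)

```text
time: 8.0
ee_pos: [0.4568, 0.3033, 0.0043]
orientation: [0.059, 0.998, 0.005, 0.003]
ft_force: [-0.5, -1.1, -1.2]
grip_width: 0.293
```

```bash
python3 plan.py 0.4563 0.3102 -0.002 173.7 20
```

```text
t 8.00 p [0.4568 0.3033 0.0043] yaw 173.29 tilt 0.64 grip 0.293 F [-0.5 -1.1 -1.2]
rows 1 d [-0.0005  0.0069 -0.0063] dyaw 0.41
0.02,0.09,0.08,-0.01
```

step_arm(
  rows=[0,0.01,0.06,0.04,0,0,0,0,0.03,0,0,0,0,0.02,0],
)

```text
time: 8.3
ee_pos: [0.4577, 0.3072, -0.0017]
orientation: [0.06, 0.998, 0.005, 0.003]
ft_force: [0.2, 0.1, -1.2]
grip_width: 0.289
```

```bash
python3 plan.py 0.4563 0.3102 -0.002 173.7 20
```

```text
t 8.30 p [ 0.4577  0.3072 -0.0017] yaw 173.17 tilt 0.68 grip 0.289 F [ 0.2  0.1 -1.2]
rows 1 d [-0.0014  0.003  -0.0003] dyaw 0.53
0.02,0.04,0.00,-0.01
```

step_arm(
  rows=[0,0,0,0.02,0,0,0,0,0.02,0],
)

```text
time: 8.5
ee_pos: [0.4582, 0.3078, -0.004]
orientation: [0.059, 0.998, 0.006, 0.004]
ft_force: [-0.4, 0.3, -0.7]
grip_width: 0.293
```

step_arm(
  rows=[0,0,0,0.015,0,0,0,0,0,0],
)

```text
time: 8.7
ee_pos: [0.4583, 0.3081, -0.0037]
orientation: [0.059, 0.998, 0.006, 0.004]
ft_force: [-0.3, 0.2, -1.2]
grip_width: 0.297
```

step_arm(
  rows=[0,0,0,0.015,0,0,0,0,0,0],
)

```text
time: 8.9
ee_pos: [0.4585, 0.3085, -0.004]
orientation: [0.059, 0.998, 0.006, 0.005]
ft_force: [0.4, -0.3, -1.0]
grip_width: 0.296
```

step_arm(
  rows=[0,0,0,0.03,0],
)

```text
time: 9.0
ee_pos: [0.4586, 0.3087, -0.0045]
orientation: [0.058, 0.998, 0.006, 0.005]
ft_force: [-15.6, -5.7, 45.1]
grip_width: 0.294
```

step_arm(
  rows=[0,0,0,0.03,0],
)

```text
time: 9.1
ee_pos: [0.4586, 0.3087, -0.0044]
orientation: [0.058, 0.998, 0.006, 0.005]
ft_force: [-11.4, -6.1, 34.6]
grip_width: 0.296
```

step_arm(
  rows=[0,0,0,-0.01,0,0.55,0,0,0,0,0.55,0,0,0,0,0.55,0,0,0,0,0.55,0,0,0,0],
)

```text
time: 9.6
ee_pos: [0.4589, 0.3095, -0.0032]
orientation: [0.058, 0.998, 0.007, 0.006]
ft_force: [1.1, -0.1, 0.3]
grip_width: 0.537
```

step_arm(
  rows=[0.6,0,0,-0.1,0,0.6,0,0,-0.4,0,0.6,0,0,-0.5,0,0.6,0,0,0,0],
)

```text
time: 10.0
ee_pos: [0.4577, 0.3075, 0.0736]
orientation: [0.058, 0.998, 0.005, 0.005]
ft_force: [0.7, 0.3, -0.3]
grip_width: 0.603
```

```bash
python3 plan.py 0.536 -0.040 0.14 173.2 45
python3 - <<'E'
from h import *
for n in ("wrist",): cv2.imwrite(f"pics/j_{n}.png",cams.camera(n)[:,:,::-1])
E
```

```text
t 10.00 p [0.4577 0.3075 0.0736] yaw 173.39 tilt 0.79 grip 0.603 F [ 0.7  0.3 -0.3]
rows 9 d [ 0.0783 -0.3475  0.0664] dyaw 0.00
-0.17,-0.50,-0.10,0.00
-0.17,-0.50,-0.10,0.00
-0.17,-0.50,-0.10,0.00
-0.17,-0.50,-0.10,0.00
-0.17,-0.50,-0.10,0.00
-0.17,-0.50,-0.10,0.00
-0.17,-0.50,-0.10,0.00
-0.17,-0.50,-0.10,0.00
-0.17,-0.50,-0.10,0.00
```

View pics/j_wrist.png

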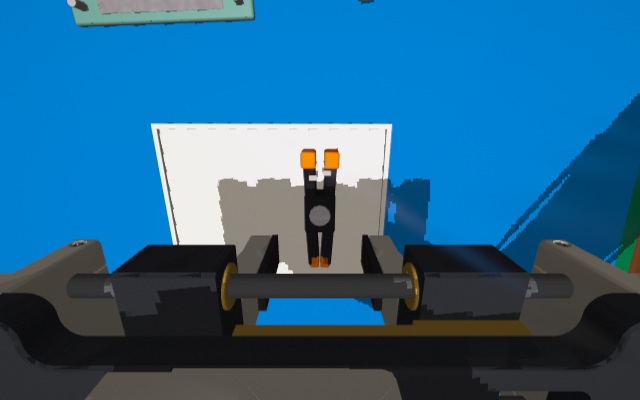

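step_arm(
  rows=[0.8,-0.17,-0.5,-0.1,0,0.8,-0.17,-0.5,-0.1,0,0.8,-0.17,-0.5,-0.1,0,0.8,-0.17,-0.5,-0.1,0,0.8,-0.17,-0.5,-0.1,0,0.8,-0.17,-0.5,-0.1,0,0.8,-0.17,-0.5,-0.1,0,0.8,-0.17,-0.5,-0.1,0,0.8,-0.17,-0.5,-0.1,0,0.8,0,0,0,0],
)

```text
time: 11.05
ee_pos: [0.5309, -0.0552, 0.1355]
orientation: [0.056, 0.998, 0.003, 0.001]
ft_force: [-0.7, 0.0, -0.4]
grip_width: 0.798
```

Run:
```python
from h import *
s,R=tool(); print(s["ee_pos"]);i=cams.camera_info("wrist");np.savez("k.npz",**i)
for n in ("wrist",): cv2.imwrite(f"pics/k_{n}.png",cams.camera(n)[:,:,::-1])
crop("pics/k_wrist.png",190,0,440,240,3,"pics/k2.png")
```

```text
[ 0.53094619 -0.0552223   0.1355055 ]
```

View pics/k2.png

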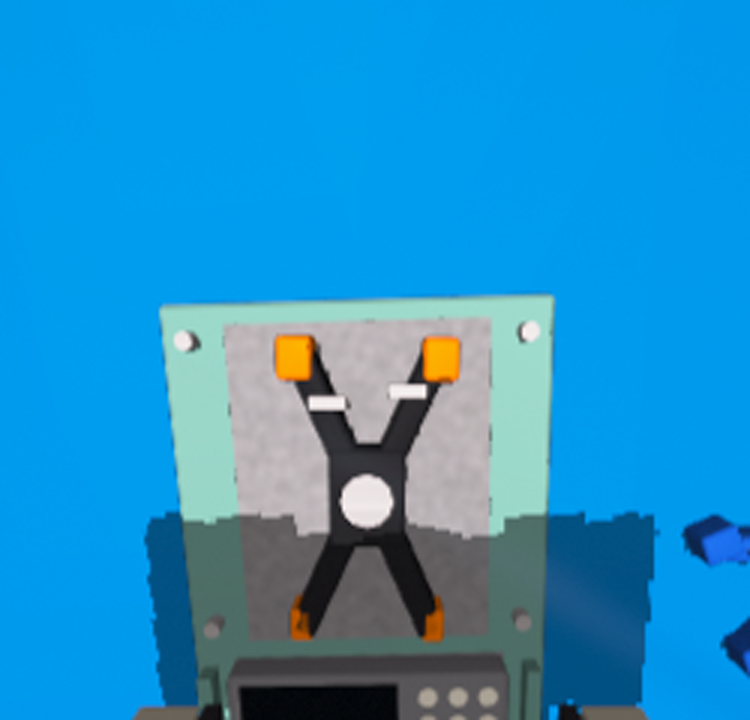

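```bash
python3 - <<'E'
from h import *
I=dict(np.load("k.npz"))
def P(x,y,z): return ray("wrist",190+(x+.5)/3-.5,(y+.5)/3-.5,z,I)[:2]
a=lambda v:np.degrees(np.arctan2(v[1],v[0]))
pins=[P(x,y,.016) for x,y in((183,340),(531,329),(212,625),(522,619))]
c=np.mean(pins,0); print("right bay",c,a(pins[0]-pins[1]),a(pins[2]-pins[3]),a(pins[2]-pins[0])-90,a(pins[3]-pins[1])-90)
r=P(367,500,.031); print("rivet",r)
A=[P(294,357,.022),P(441,357,.022),P(298,620,.018),P(434,620,.018)]
print("ends",(A[0]+A[1])/2,(A[2]+A[3])/2,np.mean(A,0),a(A[2]+A[3]-A[0]-A[1])-90,a(A[0]-A[1]),a(A[2]-A[3]))
E
python3 plan.py 0.536 -0.0845 0.06 173.4 40
```

```text
right bay [ 0.53695114 -0.08821543] -4.638066383345756 -5.149711944544497 -4.682163618568097 -5.206453785653139
rivet [ 0.53501204 -0.08594746]
ends [ 0.5296425  -0.13140824] [ 0.54137597 -0.03914236] [ 0.53550924 -0.0852753 ] -7.2474104522857346 -6.358221624874601 -6.325562162904541
t 11.10 p [ 0.5303 -0.0539  0.1349] yaw 173.58 tilt 0.38 grip 0.803 F [-1.4 -0.1 -0.3]
rows 3 d [ 0.0057 -0.0306 -0.0749] dyaw 0.00
-0.04,-0.13,0.33,0.00
-0.04,-0.13,0.33,0.00
-0.04,-0.13,0.33,0.00
```

step_arm(
  rows=[0.7,-0.04,-0.13,0.33,0,0.7,-0.04,-0.14,0.33,0,0.7,-0.04,-0.13,0.33,0,0.7,0,0,0,0],
)

```text
time: 11.5
ee_pos: [0.5352, -0.0829, 0.0572]
orientation: [0.056, 0.998, 0.004, 0.001]
ft_force: [-0.3, -0.4, -0.4]
grip_width: 0.704
```

```bash
python3 plan.py 0.5355 -0.0855 -0.001 173.4 15
```

```text
t 11.50 p [ 0.5352 -0.0829  0.0572] yaw 173.58 tilt 0.44 grip 0.704 F [-0.3 -0.4 -0.4]
rows 4 d [ 0.0003 -0.0026 -0.0582] dyaw 0.00
-0.00,-0.01,0.19,0.00
-0.00,-0.01,0.19,0.00
-0.00,-0.01,0.19,0.00
-0.00,-0.01,0.19,0.00
```

step_arm(
  rows=[0.7,0,-0.01,0.2,0,0.7,0,-0.01,0.2,0,0.7,0,-0.01,0.18,0,0.7,0,0,0.1,0,0.7,0,0,0,0],
)

```text
time: 12.0
ee_pos: [0.5358, -0.0803, 0.0069]
orientation: [0.054, 0.999, 0.004, 0.001]
ft_force: [0.3, -0.2, 0.7]
grip_width: 0.7
```

```bash
python3 plan.py 0.5355 -0.0855 -0.001 173.4 15
```

```text
t 12.00 p [ 0.5358 -0.0803  0.0069] yaw 173.82 tilt 0.42 grip 0.700 F [ 0.3 -0.2  0.7]
rows 1 d [-0.0003 -0.0052 -0.0079] dyaw -0.42
-0.00,-0.07,0.11,0.01
```

step_arm(
  rows=[0.7,0,-0.08,0.06,0.01,0.7,0,0,0.04,0],
)

```text
time: 12.2
ee_pos: [0.5363, -0.0855, 0.0007]
orientation: [0.057, 0.998, 0.004, 0.002]
ft_force: [0.1, 0.5, -0.0]
grip_width: 0.705
```

```bash
python3 plan.py 0.5355 -0.0855 -0.001 173.4 15
```

```text
t 12.20 p [ 0.5363 -0.0855  0.0007] yaw 173.43 tilt 0.48 grip 0.705 F [ 0.1  0.5 -0. ]
rows 1 d [-0.0008  0.     -0.0017] dyaw 0.00
0.01,-0.00,0.02,0.00
```

step_arm(
  rows=[0,0.01,0,0.03,0,0,0,0,0,0,0,0,0,0,0,0,0,0,0,0,0,0,0,0,0,0,0,0,0,0,0,0,0,0,0],
)

```text
time: 12.9
ee_pos: [0.5361, -0.0856, -0.0007]
orientation: [0.058, 0.998, 0.004, 0.003]
ft_force: [-0.2, -0.6, -0.8]
grip_width: 0.291
```

step_arm(
  rows=[0,0,0,-0.2,0,0,0,0,-0.4,0,0,0,0,-0.3,0,0,0,0,0,0],
)

```text
time: 13.3
ee_pos: [0.5344, -0.0864, 0.0677]
orientation: [0.058, 0.998, 0.003, 0.001]
ft_force: [-0.4, -1.3, -0.3]
grip_width: 0.297
```

```bash
python3 plan.py 0.5457 0.3002 0.06 173.7 40
```

```text
t 13.30 p [ 0.5344 -0.0864  0.0677] yaw 173.37 tilt 0.41 grip 0.297 F [-0.4 -1.3 -0.3]
rows 10 d [ 0.0113  0.3866 -0.0077] dyaw 0.33
0.04,0.51,0.01,-0.01
0.04,0.51,0.01,0.00
0.04,0.51,0.01,0.00
0.04,0.51,0.01,0.00
0.04,0.51,0.01,0.00
0.04,0.51,0.01,0.00
0.04,0.51,0.01,0.00
0.04,0.51,0.01,0.00
0.04,0.51,0.01,0.00
0.04,0.51,0.01,0.00
```

step_arm(
  rows=[0,0.04,0.51,0.01,0,0,0.04,0.51,0.01,0,0,0.04,0.51,0.01,0,0,0.04,0.51,0.01,0,0,0.04,0.51,0.01,0,0,0.04,0.51,0.01,0,0,0.04,0.51,0.01,0,0,0.04,0.51,0.01,0,0,0.04,0.51,0.01,0,0,0.03,0.4,0.01,0,0,0,0,0,0],
)

```text
time: 14.4
ee_pos: [0.5467, 0.3017, 0.0558]
orientation: [0.061, 0.998, 0.002, -0.001]
ft_force: [0.1, 0.1, -0.4]
grip_width: 0.296
```

```bash
python3 plan.py 0.5457 0.3002 0.005 173.7 20
python3 - <<'E'
from h import *
for n in ("wrist",): cv2.imwrite(f"pics/l_{n}.png",cams.camera(n)[:,:,::-1])
E
```

```text
t 14.40 p [0.5467 0.3017 0.0558] yaw 173.05 tilt 0.31 grip 0.296 F [ 0.1  0.1 -0.4]
rows 3 d [-0.001  -0.0015 -0.0508] dyaw 0.65
0.00,-0.01,0.23,-0.01
0.00,-0.01,0.23,0.00
0.00,-0.01,0.23,0.00
```

View pics/l_wrist.png

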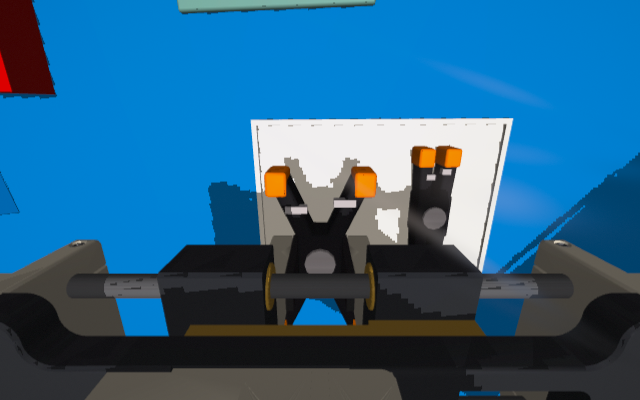

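step_arm(
  rows=[0,0,-0.01,0.23,-0.01,0,0,-0.01,0.23,0,0,0,-0.01,0.2,0,0,0,0,0.02,0],
)

```text
time: 14.85
ee_pos: [0.5441, 0.2945, 0.0013]
orientation: [0.058, 0.998, 0.001, -0.003]
ft_force: [-0.6, -0.6, -0.5]
grip_width: 0.292
```

```bash
python3 plan.py 0.5457 0.3002 0.00 173.7 20
```

```text
t 14.85 p [0.5441 0.2945 0.0013] yaw 173.40 tilt 0.37 grip 0.292 F [-0.6 -0.6 -0.5]
rows 1 d [ 0.0016  0.0057 -0.0013] dyaw 0.00
-0.01,0.08,0.02,0.00
```

step_arm(
  rows=[0,-0.01,0.08,0,0,0,0,0,0.015,0,0,0,0,0.015,0],
)

```text
time: 15.15
ee_pos: [0.5461, 0.2995, -0.0003]
orientation: [0.058, 0.998, 0.001, -0.003]
ft_force: [-0.7, -1.2, -0.9]
grip_width: 0.296
```

step_arm(
  rows=[0,0,0,0.02,0],
)

```text
time: 15.25
ee_pos: [0.5465, 0.2998, -0.0012]
orientation: [0.058, 0.998, 0.001, -0.003]
ft_force: [-0.4, 0.4, -1.1]
grip_width: 0.298
```

step_arm(
  rows=[0,0,0,0.015,0],
)

```text
time: 15.35
ee_pos: [0.5466, 0.2999, -0.0019]
orientation: [0.058, 0.998, 0.002, -0.002]
ft_force: [-0.2, -0.3, -0.4]
grip_width: 0.292
```

step_arm(
  rows=[0,0,0,0.015,0],
)

```text
time: 15.45
ee_pos: [0.5468, 0.3001, -0.0026]
orientation: [0.058, 0.998, 0.002, -0.002]
ft_force: [-4.5, -0.7, 12.9]
grip_width: 0.291
```

step_arm(
  rows=[0.5,0,0,0,0,0.5,0,0,0,0,0.5,0,0,0,0,0.5,0,0,-0.1,0,0.6,0,0,-0.4,0,0.6,0,0,-0.6,0,0.6,0,0,-0.3,0],
)

```text
time: 16.15
ee_pos: [0.5455, 0.298, 0.1032]
orientation: [0.058, 0.998, -0.001, -0.005]
ft_force: [-0.4, 0.5, 0.5]
grip_width: 0.599
```

```bash
python3 plan.py 0.590 0.000 0.16 85.2 40
python3 - <<'E'
from h import *
for n in ("wrist","top"): cv2.imwrite(f"pics/m_{n}.png",cams.camera(n)[:,:,::-1])
E
```

```text
t 16.15 p [0.5455 0.298  0.1032] yaw 173.33 tilt 0.53 grip 0.599 F [-0.4  0.5  0.5]
rows 11 d [ 0.0445 -0.298   0.0568] dyaw -88.13
-0.10,-0.35,-0.07,0.18
-0.14,-0.34,-0.07,0.18
-0.19,-0.31,-0.07,0.18
-0.23,-0.28,-0.07,0.18
-0.27,-0.25,-0.07,0.18
-0.30,-0.21,-0.07,0.18
-0.33,-0.16,-0.07,0.18
-0.35,-0.12,-0.07,0.18
-0.36,-0.07,-0.07,0.18
-0.36,-0.02,-0.07,0.18
-0.36,0.03,-0.07,0.18
```

View pics/m_wrist.png

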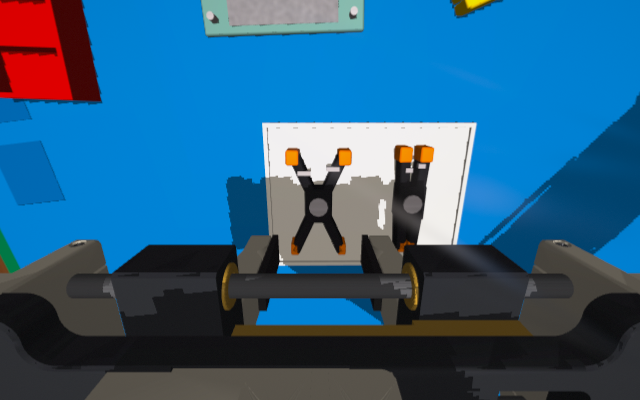

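step_arm(
  rows=[0.9,-0.1,-0.35,-0.07,0.18,0.9,-0.14,-0.34,-0.07,0.18,0.9,-0.19,-0.31,-0.07,0.18,0.9,-0.23,-0.28,-0.07,0.18,0.9,-0.27,-0.25,-0.07,0.18,0.9,-0.3,-0.21,-0.07,0.18,0.9,-0.33,-0.16,-0.07,0.18,0.9,-0.35,-0.12,-0.07,0.18,0.9,-0.36,-0.07,-0.07,0.18,0.9,-0.36,-0.02,-0.07,0.18,0.9,-0.3,0.03,-0.07,0.15,0.9,0,0,0,0],
)

```text
time: 17.45
ee_pos: [0.5799, -0.007, 0.1628]
orientation: [0.755, 0.656, -0.003, -0.003]
ft_force: [0.3, -0.3, 0.0]
grip_width: 0.901
```

Run:
```python
from h import *
s,R=tool(); print(s["ee_pos"],np.degrees(np.arctan2(R[1,0],R[0,0])));i=cams.camera_info("wrist");np.savez("n.npz",**i)
for n in ("wrist",): cv2.imwrite(f"pics/n_{n}.png",cams.camera(n)[:,:,::-1])
crop("pics/n_wrist.png",220,60,420,240,4,"pics/n2.png")
```

```text
[ 0.57989405 -0.00695291  0.16277153] 82.02630297443781
```

View pics/n_wrist.png

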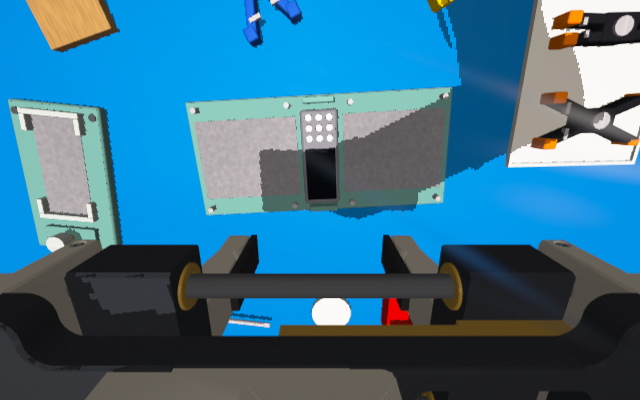

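View pics/n2.png

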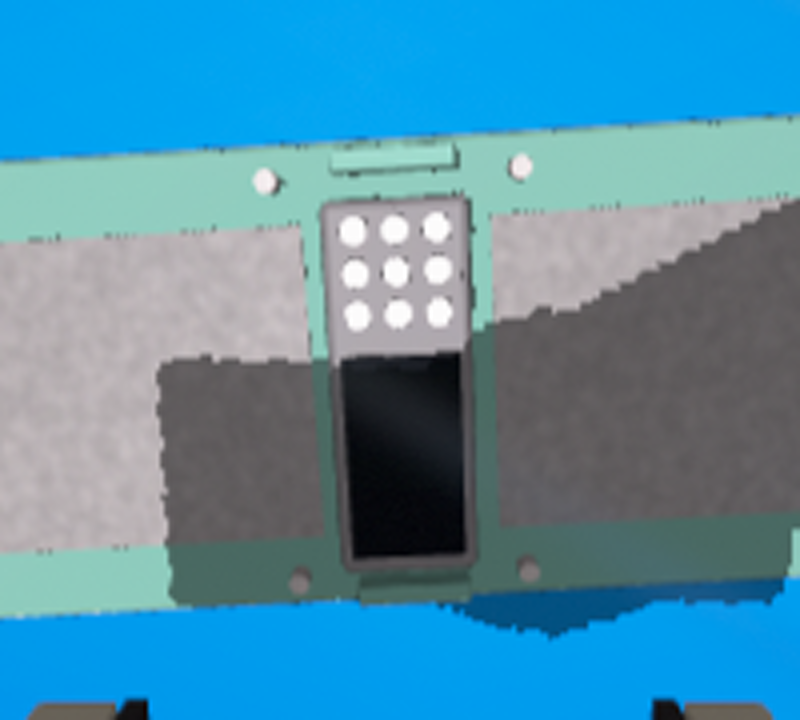

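```bash
python3 - <<'E'
from h import *
I=dict(np.load("n.npz"))
def P(x,y,z): return ray("wrist",220+(x+.5)/4-.5,60+(y+.5)/4-.5,z,I)[:2]
a=lambda v:np.degrees(np.arctan2(v[1],v[0]))
D=[P(*q,.028) for q in((323,202),(469,196),(474,570),(345,574))]
print("dev",np.mean(D,0),a(D[3]+D[2]-D[0]-D[1]),a(D[1]-D[0])-90, np.linalg.norm(D[0]-D[3]),np.linalg.norm(D[0]-D[1]))
pins=[P(*q,.016) for q in((266,180),(521,165),(300,580),(529,569))]
print("board",np.mean(pins,0),a(pins[1]-pins[0])-90,a(pins[3]-pins[2])-90)
crop("pics/n_wrist.png",0,90,130,260,4,"pics/n3.png")
E
python3 plan.py 0.5445 0 0.07 85 40
```

```text
dev [ 0.54500737 -0.00128372] -5.802853419250637 -5.690189007973359 0.10311283327974315 0.03849784338254024
board [ 0.54386123 -0.00071195] -4.748842681793974 -5.03647509251185
t 17.50 p [ 0.5797 -0.0061  0.1623] yaw 82.23 tilt 0.54 grip 0.897 F [ 0.4 -0.4 -0.3]
rows 3 d [-0.0352  0.0061 -0.0923] dyaw 2.77
0.01,-0.16,0.41,-0.06
0.01,-0.16,0.41,0.00
0.01,-0.16,0.41,0.00
```

View pics/n3.png

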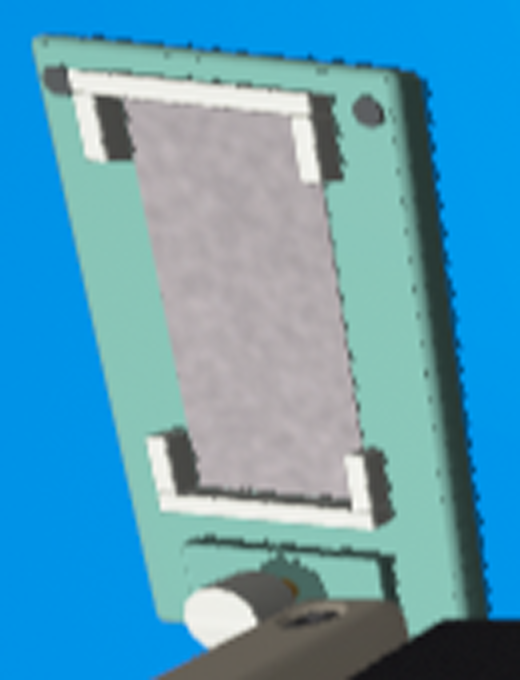

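Run:
```python
from h import *
I=dict(np.load("n.npz"))
def P(x,y,z): return ray("wrist",0+(x+.5)/4-.5,90+(y+.5)/4-.5,z,I)[:2]
a=lambda v:np.degrees(np.arctan2(v[1],v[0]))
D=[P(*q,.020) for q in((67,71),(311,93),(376,527),(163,508))]
print("nest",np.mean(D,0),a(D[3]+D[2]-D[0]-D[1]),a(D[1]+D[2]-D[0]-D[3])-90, np.linalg.norm(D[0]-D[3]),np.linalg.norm(D[0]-D[1]))
D=[P(*q,.012) for q in((128,95),(313,115),(357,500),(198,490))]
print("liner?",np.mean(D,0),a(D[3]+D[2]-D[0]-D[1]),a(D[1]+D[2]-D[0]-D[3])-90, np.linalg.norm(D[0]-D[3]),np.linalg.norm(D[0]-D[1]))
```

```text
nest [ 0.51529616 -0.30215642] -13.494205190071396 -13.232331953760905 0.1262961346050806 0.06461967497269284
liner? [ 0.51581949 -0.30421245] -15.382503221173392 -12.933493001083932 0.11755179829040155 0.05040665747947554
```

step_arm(
  rows=[0.8,0.01,-0.15,0.41,-0.05,0.8,0.01,-0.15,0.41,0,0.8,0.01,-0.15,0.41,0,0.8,0,0,0,0],
)

```text
time: 17.9
ee_pos: [0.5448, 0.0019, 0.0681]
orientation: [0.737, 0.676, -0.002, -0.003]
ft_force: [-0.9, -0.5, 0.5]
grip_width: 0.802
```

```bash
python3 plan.py 0.545 -0.0008 0.0 84.7 20
```

```text
t 17.90 p [0.5448 0.0019 0.0681] yaw 85.03 tilt 0.43 grip 0.802 F [-0.9 -0.5  0.5]
rows 4 d [ 0.0002 -0.0027 -0.0681] dyaw -0.33
-0.01,0.00,0.23,0.01
-0.01,0.00,0.23,0.00
-0.01,0.00,0.23,0.00
-0.01,0.00,0.23,0.00
```

step_arm(
  rows=[0.8,-0.01,0,0.22,0.01,0.8,-0.01,0,0.22,0,0.8,-0.01,0,0.2,0,0.8,-0.01,0,0.12,0,0.8,0,0,0,0],
)

```text
time: 18.4
ee_pos: [0.5497, 0.0027, 0.0146]
orientation: [0.736, 0.677, 0.0, -0.001]
ft_force: [0.4, -0.0, 0.9]
grip_width: 0.802
```

```bash
python3 plan.py 0.545 -0.0008 0.0 84.7 20
```

```text
t 18.40 p [0.5497 0.0027 0.0146] yaw 85.27 tilt 0.17 grip 0.802 F [ 0.4 -0.   0.9]
rows 1 d [-0.0047 -0.0035 -0.0146] dyaw -0.57
-0.05,-0.06,0.19,0.01
```

step_arm(
  rows=[0.8,-0.05,-0.07,0.1,0.01,0.8,0,0,0.09,0,0.8,0,0,0,0],
)

```text
time: 18.7
ee_pos: [0.5457, 0.0, 0.0015]
orientation: [0.738, 0.675, 0.002, -0.001]
ft_force: [-0.1, -0.1, 0.4]
grip_width: 0.798
```

```bash
python3 plan.py 0.545 -0.0008 0.0 84.7 20
```

```text
t 18.70 p [0.5457 0.     0.0015] yaw 84.88 tilt 0.22 grip 0.798 F [-0.1 -0.1  0.4]
rows 1 d [-0.0007 -0.0008 -0.0015] dyaw 0.00
-0.01,-0.01,0.02,0.00
```

step_arm(
  rows=[0,-0.01,-0.01,0.02,0,0,0,0,0,0,0,0,0,0,0,0,0,0,0,0,0,0,0,0,0,0,0,0,0,0,0,0,0,0,0],
)

```text
time: 19.4
ee_pos: [0.5454, -0.0007, 0.0008]
orientation: [0.738, 0.675, 0.002, -0.0]
ft_force: [-0.3, -0.4, -1.1]
grip_width: 0.456
```

step_arm(
  rows=[0,0,0,-0.15,0,0,0,0,-0.4,0,0,0,0,-0.4,0,0,0,0,0,0],
)

```text
time: 19.8
ee_pos: [0.5441, -0.0014, 0.0752]
orientation: [0.738, 0.675, 0.001, -0.001]
ft_force: [-0.0, 0.1, -2.0]
grip_width: 0.456
```

```bash
python3 plan.py 0.59 -0.29 0.10 76.5 40
python3 - <<'E'
from h import *
for n in ("wrist",): cv2.imwrite(f"pics/o_{n}.png",cams.camera(n)[:,:,::-1])
E
```

```text
t 19.80 p [ 0.5441 -0.0014  0.0752] yaw 84.89 tilt 0.14 grip 0.456 F [-0.   0.1 -2. ]
rows 8 d [ 0.0459 -0.2886  0.0248] dyaw -8.39
-0.47,0.12,-0.04,0.19
-0.45,0.19,-0.04,0.00
-0.45,0.19,-0.04,0.00
-0.45,0.19,-0.04,0.00
-0.45,0.19,-0.04,0.00
-0.45,0.19,-0.04,0.00
-0.45,0.19,-0.04,0.00
-0.45,0.19,-0.04,0.00
```

View pics/o_wrist.png

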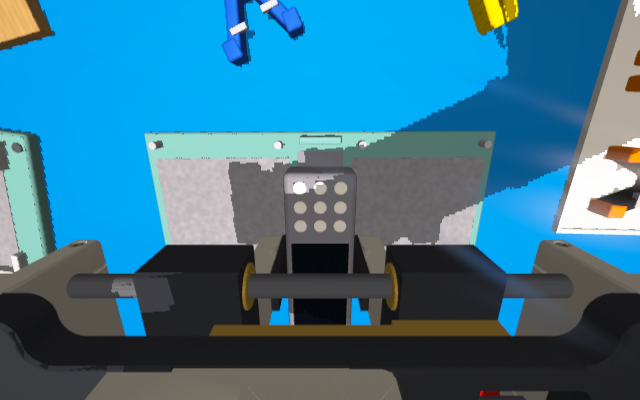

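step_arm(
  rows=[0,-0.47,0.15,-0.08,0.18,0,-0.45,0.21,-0.08,0,0,-0.45,0.21,-0.08,0,0,-0.45,0.21,-0.08,0,0,-0.45,0.21,-0.08,0,0,-0.45,0.21,-0.08,0,0,-0.45,0.21,-0.08,0,0,-0.45,0.21,-0.08,0,0,0,0,0,0],
)

```text
time: 20.75
ee_pos: [0.6003, -0.3023, 0.1152]
orientation: [0.785, 0.62, -0.003, -0.006]
ft_force: [-0.4, 1.0, -2.1]
grip_width: 0.456
```

Run:
```python
from h import *
s,R=tool(); print(s["ee_pos"],np.degrees(np.arctan2(R[1,0],R[0,0])));i=cams.camera_info("wrist");np.savez("p.npz",**i)
for n in ("wrist",): cv2.imwrite(f"pics/p_{n}.png",cams.camera(n)[:,:,::-1])
crop("pics/p_wrist.png",220,30,420,230,3.9,"pics/p2.png")
```

```text
[ 0.60026887 -0.30228114  0.11523572] 76.59784863888835
```

View pics/p_wrist.png

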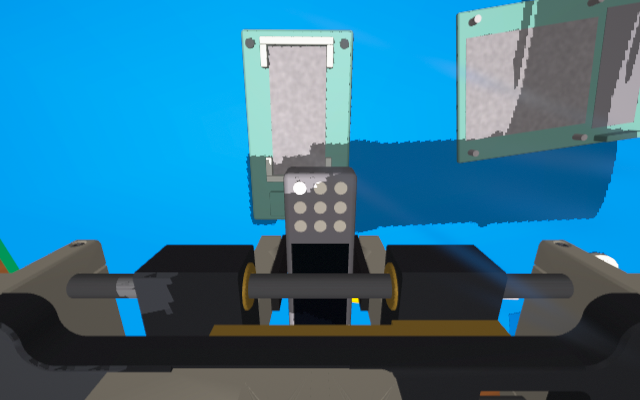

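View pics/p2.png

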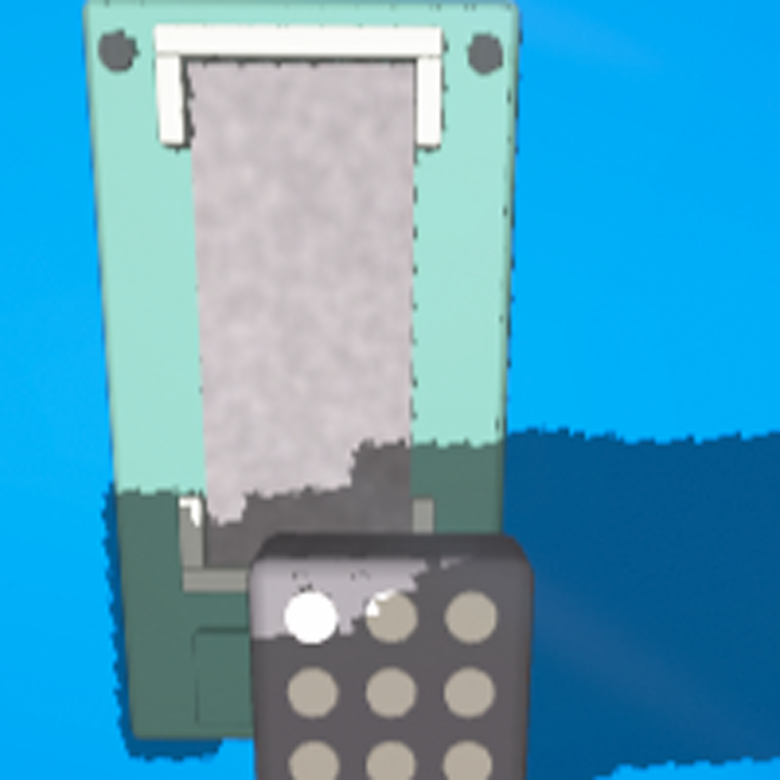

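Run:
```python
from h import *
I=dict(np.load("p.npz"))
def P(x,y,z): return ray("wrist",220+(x+.5)/3.9-.5,30+(y+.5)/3.9-.5,z,I)[:2]
a=lambda v:np.degrees(np.arctan2(v[1],v[0]))
D=[P(*q,.020) for q in((155,25),(443,27),(434,592),(182,590))]
print("nest",np.mean(D,0),a(D[3]+D[2]-D[0]-D[1]),a(D[3]-D[0]),a(D[2]-D[1]),a(D[1]+D[2]-D[0]-D[3])-90, np.linalg.norm(D[0]-D[3]),np.linalg.norm(D[0]-D[1]),np.linalg.norm(D[2]-D[3]))
B=[P(*q,.012) for q in((82,0),(520,6),(133,738))]; print(a(B[1]-B[0])-90,a(B[2]-B[0]),np.linalg.norm(B[1]-B[0]))
```

```text
nest [ 0.51517688 -0.30291035] -13.725728175553593 -13.891962324439856 -13.559730570511114 -13.759311358853111 0.12694977293240087 0.06322880943539548 0.06396556075570035
-14.01487357367877 -13.615031108626052 0.09849440095914204
```

```bash
python3 plan.py 0.5158 -0.3028 0.05 76.3 35
```

```text
t 20.80 p [ 0.5994 -0.3004  0.1145] yaw 76.60 tilt 0.90 grip 0.457 F [ 0.5  1.1 -2.9]
rows 4 d [-0.0836 -0.0024 -0.0645] dyaw 0.00
-0.07,-0.27,0.21,0.00
-0.07,-0.27,0.21,0.00
-0.07,-0.27,0.21,0.00
-0.07,-0.27,0.21,0.00
```

step_arm(
  rows=[0,-0.07,-0.36,0.1,0,0,-0.07,-0.36,0.15,0,0,-0.07,-0.36,0.25,0,0,-0.03,-0.05,0.25,0,0,0,0,0,0],
)

```text
time: 21.3
ee_pos: [0.505, -0.2939, 0.0536]
orientation: [0.785, 0.62, -0.005, -0.01]
ft_force: [0.1, 0.1, -1.7]
grip_width: 0.456
```

```bash
python3 plan.py 0.5158 -0.3028 0.05 76.3 35
```

```text
t 21.30 p [ 0.505  -0.2939  0.0536] yaw 76.56 tilt 1.34 grip 0.456 F [ 0.1  0.1 -1.7]
rows 1 d [ 0.0108 -0.0089 -0.0036] dyaw 0.00
-0.08,0.17,0.05,0.00
```

step_arm(
  rows=[0,-0.08,0.16,0.1,0,0,0,0,0.1,0,0,0,0,0.1,0,0,0,0,0,0],
)

```text
time: 21.7
ee_pos: [0.5176, -0.3016, 0.0303]
orientation: [0.784, 0.62, -0.005, -0.01]
ft_force: [-0.4, 0.2, -2.0]
grip_width: 0.45
```

```bash
python3 plan.py 0.5158 -0.3028 0.01 76.3 35
python3 - <<'E'
from h import *
print(tool()[1].round(4))
cv2.imwrite("pics/q.png",cams.camera("wrist")[:,:,::-1])
E
```

```text
t 21.70 p [ 0.5176 -0.3016  0.0303] yaw 76.70 tilt 1.28 grip 0.450 F [-0.4  0.2 -2. ]
rows 1 d [-0.0018 -0.0012 -0.0203] dyaw -0.40
-0.02,-0.02,0.27,0.01
[[ 0.23    0.973  -0.0202]
 [ 0.9732 -0.2299  0.0097]
 [ 0.0047 -0.0219 -0.9997]]
```

View pics/q.png

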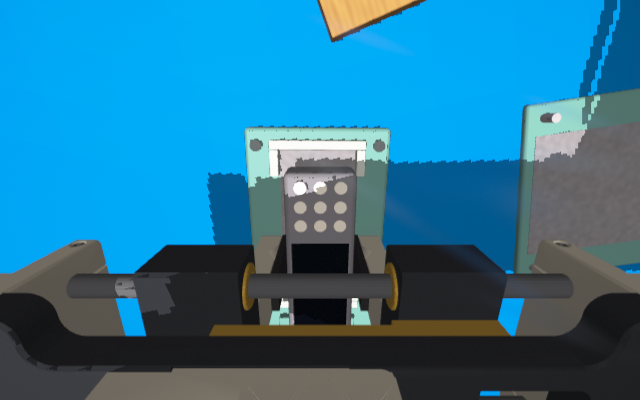

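step_arm(
  rows=[0,-0.02,-0.02,0.1,0.01,0,0,0,0.1,0,0,0,0,0.05,0,0,0,0,0,0],
)

```text
time: 22.15
ee_pos: [0.516, -0.3026, 0.0112]
orientation: [0.787, 0.617, -0.005, -0.009]
ft_force: [-0.1, -0.1, -2.2]
grip_width: 0.455
```

```bash
python3 plan.py 0.5158 -0.3028 0.007 76.3 35
```

```text
t 22.15 p [ 0.516  -0.3026  0.0112] yaw 76.23 tilt 1.19 grip 0.455 F [-0.1 -0.1 -2.2]
rows 1 d [-0.0002 -0.0002 -0.0042] dyaw 0.00
-0.00,-0.00,0.06,0.00
```

step_arm(
  rows=[0,0,0,0.025,0],
)

```text
time: 22.25
ee_pos: [0.5161, -0.3027, 0.0094]
orientation: [0.787, 0.617, -0.005, -0.009]
ft_force: [-0.7, 0.3, -1.6]
grip_width: 0.454
```

step_arm(
  rows=[0,0,0,0.02,0],
)

```text
time: 22.35
ee_pos: [0.5161, -0.3027, 0.0078]
orientation: [0.787, 0.617, -0.005, -0.009]
ft_force: [-1.8, 0.5, 0.8]
grip_width: 0.455
```

step_arm(
  rows=[0,0,0,0.015,0],
)

```text
time: 22.45
ee_pos: [0.5159, -0.3028, 0.007]
orientation: [0.787, 0.617, -0.005, -0.009]
ft_force: [-3.8, 1.2, 5.8]
grip_width: 0.455
```

step_arm(
  rows=[0,0,0,0.01,0],
)

```text
time: 22.55
ee_pos: [0.5159, -0.3027, 0.0069]
orientation: [0.787, 0.617, -0.005, -0.009]
ft_force: [-2.4, 2.3, 7.8]
grip_width: 0.451
```

step_arm(
  rows=[0.6,0,0,0,0,0.6,0,0,0,0,0.6,0,0,0,0,0.6,0,0,0,0],
)

```text
time: 22.95
ee_pos: [0.5172, -0.3032, 0.0077]
orientation: [0.787, 0.618, -0.004, -0.008]
ft_force: [0.5, -0.3, 1.1]
grip_width: 0.598
```

step_arm(
  rows=[0.65,0,0,-0.1,0,0.65,0,0,-0.4,0,0.65,0,0,-0.6,0,0.65,0,0.1,-0.4,0],
)

```text
time: 23.35
ee_pos: [0.5226, -0.3049, 0.1196]
orientation: [0.787, 0.617, -0.007, -0.012]
ft_force: [1.9, -0.3, 0.1]
grip_width: 0.652
```

```bash
python3 plan.py 0.53 -0.15 0.14 76.3 35
python3 - <<'E'
from h import *
i=cams.camera_info("wrist");np.savez("r.npz",**i)
for n in ("wrist","top"): cv2.imwrite(f"pics/r_{n}.png",cams.camera(n)[:,:,::-1])
E
```

```text
t 23.35 p [ 0.5226 -0.3049  0.1196] yaw 76.23 tilt 1.61 grip 0.652 F [ 1.9 -0.3  0.1]
rows 5 d [0.0074 0.1549 0.0204] dyaw 0.00
0.41,-0.08,-0.05,0.00
0.41,-0.08,-0.05,0.00
0.41,-0.08,-0.05,0.00
0.41,-0.08,-0.05,0.00
0.41,-0.08,-0.05,0.00
```

View pics/r_wrist.png

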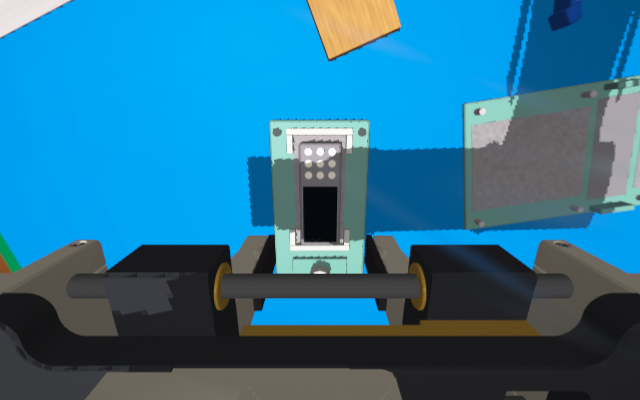

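```bash
python3 - <<'E'
from h import *
crop("pics/r_wrist.png",265,110,375,260,4,"pics/r2.png")
E
python3 plan.py 0.5457 0.335 0.14 173.7 45
```

```text
t 23.45 p [ 0.526 -0.306  0.122] yaw 76.27 tilt 1.21 grip 0.651 F [ 0.7 -0.  -0. ]
rows 15 d [0.0197 0.641  0.018 ] dyaw 97.43
0.56,-0.12,-0.02,-0.18
0.57,-0.04,-0.02,-0.18
0.57,0.04,-0.02,-0.18
0.56,0.12,-0.02,-0.18
0.53,0.20,-0.02,-0.18
0.50,0.27,-0.02,-0.18
0.46,0.34,-0.02,-0.18
0.40,0.40,-0.02,-0.18
0.34,0.46,-0.02,-0.18
0.28,0.50,-0.02,-0.18
0.20,0.53,-0.02,-0.18
0.12,0.56,-0.02,-0.18
0.05,0.57,-0.02,0.00
0.05,0.57,-0.02,0.00
0.05,0.57,-0.02,0.00
```

View pics/r2.png

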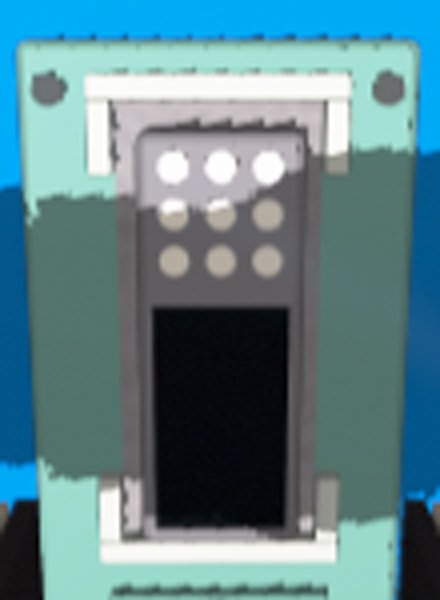

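Run:
```python
from h import *
I=dict(np.load("r.npz"))
def P(x,y,z): return ray("wrist",265+(x+.5)/4-.5,110+(y+.5)/4-.5,z,I)[:2]
a=lambda v:np.degrees(np.arctan2(v[1],v[0]))
D=[P(*q,.034) for q in((135,128),(309,128),(302,540),(144,540))]; N=[P(*q,.020) for q in((86,75),(352,75),(337,562),(101,560))]
for D in(D,N): print(np.mean(D,0),a(D[3]+D[2]-D[0]-D[1]),np.linalg.norm(D[0]-D[3]),np.linalg.norm(D[0]-D[1]))
e=(np.mean(D,0))
```

```text
[ 0.51516465 -0.30217099] -13.552554811311657 0.10325681160372037 0.03995675811073456
[ 0.51566172 -0.30311723] -13.733529011399664 0.12716630844404006 0.06356317242037104
```

step_arm(
  rows=[0.7,0.56,-0.12,-0.02,-0.18,0.7,0.57,-0.04,-0.02,-0.18,0.7,0.57,0.04,-0.02,-0.18,0.7,0.56,0.12,-0.02,-0.18,0.7,0.53,0.2,-0.02,-0.18,0.7,0.5,0.27,-0.02,-0.18,0.7,0.46,0.34,-0.02,-0.18,0.7,0.4,0.4,-0.02,-0.18,0.7,0.34,0.46,-0.02,-0.18,0.7,0.28,0.5,-0.02,-0.18,0.7,0.2,0.53,-0.02,-0.18,0.7,0.12,0.56,-0.02,-0.18,0.7,0.05,0.4,-0.02,0,0.7,0.05,0.4,-0.02,0,0.7,0,0,0,0],
)

```text
time: 24.95
ee_pos: [0.523, 0.289, 0.1506]
orientation: [0.022, 1.0, 0.005, -0.007]
ft_force: [-0.5, -0.3, -0.1]
grip_width: 0.699
```

```bash
python3 plan.py 0.5457 0.32 0.14 173.7 45
python3 - <<'E'
from h import *
i=cams.camera_info("wrist");np.savez("s.npz",**i)
for n in ("wrist",): cv2.imwrite(f"pics/s_{n}.png",cams.camera(n)[:,:,::-1])
E
```

```text
t 24.95 p [0.523  0.289  0.1506] yaw 177.44 tilt 1.00 grip 0.699 F [-0.5 -0.3 -0.1]
rows 1 d [ 0.0227  0.031  -0.0106] dyaw -3.74
-0.28,0.43,0.14,0.08
```

View pics/s_wrist.png

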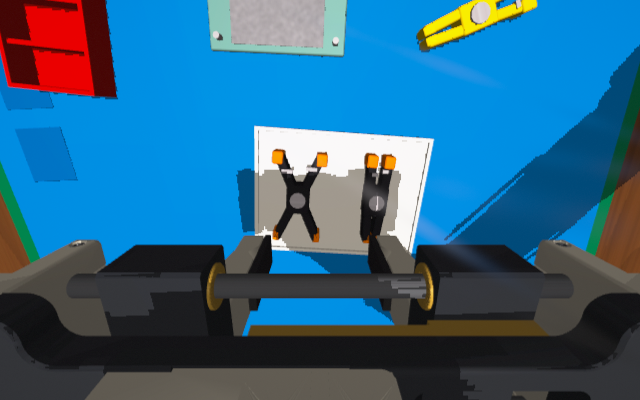

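Run:
```python
from h import *
crop("pics/s_wrist.png",245,120,445,260,4,"pics/s2.png")
```

```text
(no output)
```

View pics/s2.png

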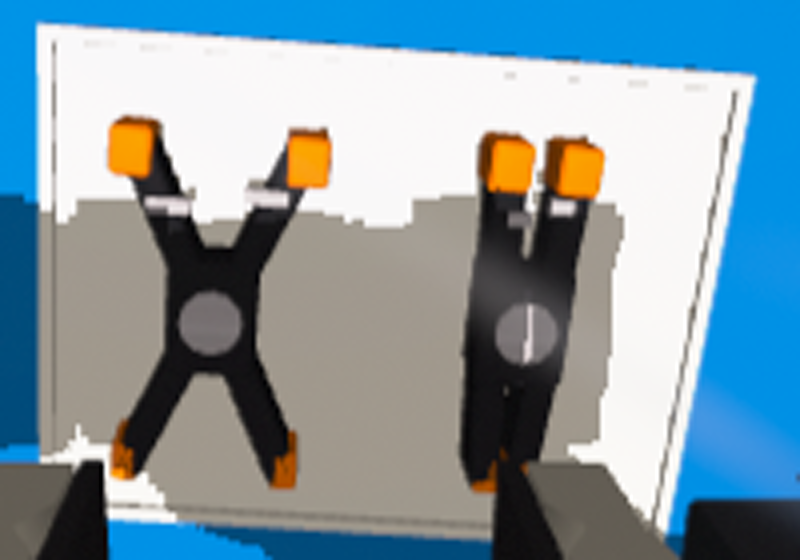

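```bash
python3 - <<'E'
from h import *
I=dict(np.load("s.npz"))
def P(x,y,z): return ray("wrist",245+(x+.5)/4-.5,120+(y+.5)/4-.5,z,I)[:2]
a=lambda v:np.degrees(np.arctan2(v[1],v[0]))
print("open rivet",P(210,323,.030),"shut",P(526,333,.030))
A=[P(131,146,.022),P(309,158,.022),P(122,452,.018),P(284,463,.018)]
print("ends",np.mean(A,0),a(A[2]+A[3]-A[0]-A[1])-90,a(A[0]-A[1]),a(A[2]-A[3]))
h=(P(508,163,.022)+P(575,168,.022))/2; print("shut", a(P(526,333,.030)-h)-90, a(P(508,163,.022)-P(575,168,.022)))
E
python3 plan.py 0.5457 0.300 0.06 173.5 40
```

```text
open rivet [0.54608556 0.29944916] shut [0.45838266 0.30668587]
ends [0.54634519 0.29963119] -7.086729269907494 -6.534378504740671 -7.2008390512049
shut -6.305971368800272 -6.926839644922409
t 25.00 p [0.5227 0.2875 0.1504] yaw 177.40 tilt 1.02 grip 0.699 F [-0.7 -0.2 -0.2]
rows 3 d [ 0.023   0.0125 -0.0904] dyaw -3.90
-0.10,0.06,0.40,0.09
-0.10,0.07,0.40,0.00
-0.10,0.07,0.40,0.00
```

step_arm(
  rows=[0.7,-0.1,0.06,0.4,0.09,0.7,-0.1,0.06,0.4,0,0.7,-0.1,0.03,0.4,0,0.7,0,0,0,0],
)

```text
time: 25.4
ee_pos: [0.5455, 0.2957, 0.059]
orientation: [0.06, 0.998, 0.005, -0.007]
ft_force: [-0.7, -0.3, -1.8]
grip_width: 0.701
```

```bash
python3 plan.py 0.5462 0.2996 -0.001 173.3 20
```

```text
t 25.40 p [0.5455 0.2957 0.059 ] yaw 173.14 tilt 1.00 grip 0.701 F [-0.7 -0.3 -1.8]
rows 4 d [ 0.0007  0.0039 -0.06  ] dyaw 0.00
-0.00,0.01,0.20,0.00
-0.00,0.01,0.20,0.00
-0.00,0.01,0.20,0.00
-0.00,0.01,0.20,0.00
```

step_arm(
  rows=[0.7,0,0.01,0.2,0,0.7,0,0.01,0.2,0,0.7,0,0.01,0.2,0,0.7,0,0,0.08,0,0.7,0,0,0,0],
)

```text
time: 25.9
ee_pos: [0.5465, 0.2962, 0.0103]
orientation: [0.061, 0.998, 0.006, -0.006]
ft_force: [-0.2, -0.2, 0.5]
grip_width: 0.701
```

```bash
python3 plan.py 0.5462 0.2996 -0.001 173.3 20
```

```text
t 25.90 p [0.5465 0.2962 0.0103] yaw 173.02 tilt 0.93 grip 0.701 F [-0.2 -0.2  0.5]
rows 1 d [-0.0003  0.0034 -0.0113] dyaw 0.00
0.01,0.04,0.15,0.00
```

step_arm(
  rows=[0.7,0,0.04,0.1,0,0.7,0,0,0.05,0,0.7,0,0,0,0],
)

```text
time: 26.2
ee_pos: [0.5478, 0.3003, 0.0006]
orientation: [0.061, 0.998, 0.007, -0.005]
ft_force: [-0.5, 0.6, -0.8]
grip_width: 0.699
```

```bash
python3 plan.py 0.5462 0.2996 -0.001 173.3 20
```

```text
t 26.20 p [0.5478 0.3003 0.0006] yaw 173.03 tilt 0.94 grip 0.699 F [-0.5  0.6 -0.8]
rows 1 d [-0.0016 -0.0007 -0.0016] dyaw 0.00
0.02,-0.01,0.02,0.00
```

step_arm(
  rows=[0,0.02,0,0.02,0,0,0,0,0,0,0,0,0,0,0,0,0,0,0,0,0,0,0,0,0,0,0,0,0,0,0,0,0,0,0],
)

```text
time: 26.9
ee_pos: [0.5466, 0.301, 0.0001]
orientation: [0.061, 0.998, 0.007, -0.004]
ft_force: [-0.2, -0.2, -1.2]
grip_width: 0.293
```

step_arm(
  rows=[0,0,0,-0.15,0,0,0,0,-0.4,0,0,0,0,-0.4,0,0,0,0,0,0],
)

```text
time: 27.3
ee_pos: [0.5468, 0.2992, 0.0746]
orientation: [0.061, 0.998, 0.006, -0.005]
ft_force: [1.3, 1.0, -1.0]
grip_width: 0.294
```

```bash
python3 plan.py 0.5377 -0.03 0.08 175.2 42
```

```text
t 27.30 p [0.5468 0.2992 0.0746] yaw 173.06 tilt 0.89 grip 0.294 F [ 1.3  1.  -1. ]
rows 8 d [-0.0091 -0.3292  0.0054] dyaw 2.14
-0.05,-0.55,-0.01,-0.05
-0.03,-0.55,-0.01,0.00
-0.03,-0.55,-0.01,0.00
-0.03,-0.55,-0.01,0.00
-0.03,-0.55,-0.01,0.00
-0.03,-0.55,-0.01,0.00
-0.03,-0.55,-0.01,0.00
-0.03,-0.55,-0.01,0.00
```

step_arm(
  rows=[0,-0.05,-0.55,-0.01,-0.05,0,-0.03,-0.55,-0.01,0,0,-0.03,-0.55,-0.01,0,0,-0.03,-0.55,-0.01,0,0,-0.03,-0.55,-0.01,0,0,-0.03,-0.55,-0.01,0,0,-0.03,-0.55,-0.01,0,0,-0.03,-0.55,-0.01,0,0,0,0,0,0],
)

```text
time: 28.2
ee_pos: [0.538, -0.0408, 0.0803]
orientation: [0.038, 0.999, 0.008, -0.002]
ft_force: [0.3, 0.3, -1.2]
grip_width: 0.294
```

```bash
python3 plan.py 0.5377 -0.0845 0.05 175.2 42
python3 - <<'E'
from h import *
i=cams.camera_info("wrist");np.savez("t.npz",**i)
for n in ("wrist",): cv2.imwrite(f"pics/t_{n}.png",cams.camera(n)[:,:,::-1])
E
```

```text
t 28.20 p [ 0.538  -0.0408  0.0803] yaw 175.67 tilt 0.97 grip 0.294 F [ 0.3  0.3 -1.2]
rows 2 d [-0.0003 -0.0437 -0.0303] dyaw -0.47
-0.02,-0.29,0.20,0.01
-0.02,-0.29,0.20,0.00
```

View pics/t_wrist.png

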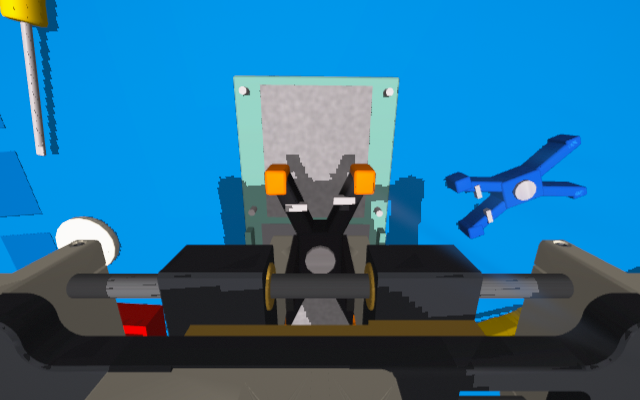

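Run:
```python
from h import *
I=dict(np.load("t.npz"))
def P(x,y,z): return ray("wrist",x,y,z,I)[:2]
a=lambda v:np.degrees(np.arctan2(v[1],v[0]))
pins=[P(x,y,.016) for x,y in((243,90),(389.5,92),(252.5,211.5),(378.5,212.5))]
print(np.mean(pins,0),a(pins[0]-pins[1]),a(pins[2]-pins[3]),a(pins[2]+pins[3]-pins[0]-pins[1])-90)
```

```text
[ 0.53684774 -0.08739869] -4.994705721312868 -4.8835687807251675 -4.901348605199786
```

step_arm(
  rows=[0,-0.02,-0.29,0.2,0.01,0,-0.02,-0.29,0.2,0,0,0,0,0,0],
)

```text
time: 28.55
ee_pos: [0.5391, -0.0823, 0.0503]
orientation: [0.041, 0.999, 0.009, -0.0]
ft_force: [-1.0, 0.2, -1.2]
grip_width: 0.297
```

```bash
python3 plan.py 0.5373 -0.0852 0.008 175.1 42
```

```text
t 28.55 p [ 0.5391 -0.0823  0.0503] yaw 175.26 tilt 1.02 grip 0.297 F [-1.   0.2 -1.2]
rows 2 d [-0.0018 -0.0029 -0.0423] dyaw 0.00
0.01,-0.02,0.28,0.00
0.01,-0.02,0.28,0.00
```

step_arm(
  rows=[0,0.01,-0.03,0.2,0,0,0.01,-0.02,0.2,0,0,0.01,0,0.13,0,0,0,0,0,0],
)

```text
time: 28.95
ee_pos: [0.5383, -0.0822, 0.0108]
orientation: [0.04, 0.999, 0.009, 0.001]
ft_force: [-0.3, -0.2, 0.2]
grip_width: 0.293
```

```bash
python3 plan.py 0.5373 -0.0852 0.004 175.1 42
```

```text
t 28.95 p [ 0.5383 -0.0822  0.0108] yaw 175.37 tilt 1.04 grip 0.293 F [-0.3 -0.2  0.2]
rows 1 d [-0.001  -0.003  -0.0068] dyaw 0.00
0.01,-0.04,0.09,0.00
```

step_arm(
  rows=[0,0.015,-0.05,0.05,0,0,0,0,0.03,0,0,0,0,0.02,0],
)

```text
time: 29.25
ee_pos: [0.5383, -0.0845, 0.0044]
orientation: [0.039, 0.999, 0.009, 0.002]
ft_force: [-0.2, 0.2, -0.0]
grip_width: 0.294
```

```bash
python3 plan.py 0.5373 -0.0852 0.002 175.1 42
```

```text
t 29.25 p [ 0.5383 -0.0845  0.0044] yaw 175.50 tilt 1.08 grip 0.294 F [-0.2  0.2 -0. ]
rows 1 d [-0.001  -0.0007 -0.0024] dyaw -0.40
0.01,-0.01,0.03,0.01
```

step_arm(
  rows=[0,0.015,-0.01,0.02,0.01],
)

```text
time: 29.35
ee_pos: [0.5375, -0.0851, 0.0031]
orientation: [0.043, 0.999, 0.009, 0.002]
ft_force: [0.6, -0.4, -0.2]
grip_width: 0.296
```

step_arm(
  rows=[0,0,0,0.015,0],
)

```text
time: 29.45
ee_pos: [0.5375, -0.0851, 0.0022]
orientation: [0.044, 0.999, 0.009, 0.003]
ft_force: [-0.8, 1.5, 5.1]
grip_width: 0.294
```

step_arm(
  rows=[0,0,0,0.015,0],
)

```text
time: 29.55
ee_pos: [0.5375, -0.0851, 0.002]
orientation: [0.043, 0.999, 0.009, 0.003]
ft_force: [-6.2, 3.0, 21.1]
grip_width: 0.294
```

Contact. Release and rise.

step_arm(
  rows=[0.55,0,0,-0.005,0,0.55,0,0,0,0,0.55,0,0,0,0,0.55,0,0,-0.1,0,0.6,0,0,-0.4,0,0.6,0,0.1,-0.5,0,0.6,0,0.3,-0.3,0],
)

```text
time: 30.25
ee_pos: [0.537, -0.0587, 0.1015]
orientation: [0.045, 0.999, 0.008, -0.001]
ft_force: [0.9, 0.6, -0.2]
grip_width: 0.598
```

```bash
python3 plan.py 0.4584 0.32 0.13 173.4 42
python3 - <<'E'
from h import *
i=cams.camera_info("wrist");np.savez("u.npz",**i)
for n in ("wrist",): cv2.imwrite(f"pics/u_{n}.png",cams.camera(n)[:,:,::-1])
crop("pics/u_wrist.png",220,60,420,260,3.9,"pics/u2.png")
E
```

```text
t 30.25 p [ 0.537  -0.0587  0.1015] yaw 174.85 tilt 0.96 grip 0.598 F [ 0.9  0.6 -0.2]
rows 10 d [-0.0786  0.3787  0.0285] dyaw -1.45
0.15,0.49,-0.04,0.03
0.16,0.49,-0.04,0.00
0.16,0.49,-0.04,0.00
0.16,0.49,-0.04,0.00
0.16,0.49,-0.04,0.00
0.16,0.49,-0.04,0.00
0.16,0.49,-0.04,0.00
0.16,0.49,-0.04,0.00
0.16,0.49,-0.04,0.00
0.16,0.49,-0.04,0.00
```

View pics/u2.png

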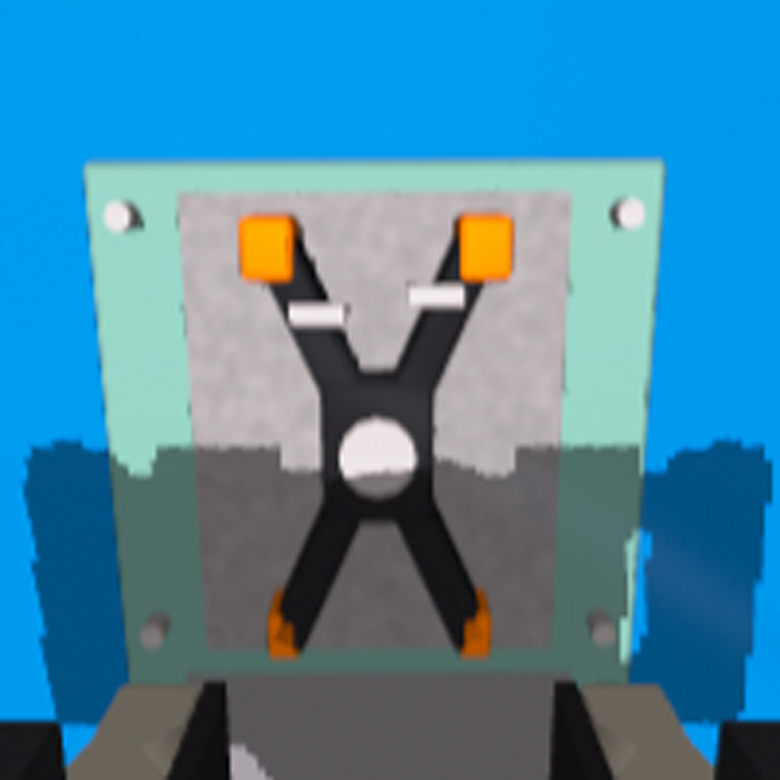

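Run:
```python
from h import *
I=dict(np.load("u.npz"))
def P(x,y,z): return ray("wrist",220+(x+.5)/3.9-.5,60+(y+.5)/3.9-.5,z,I)[:2]
a=lambda v:np.degrees(np.arctan2(v[1],v[0]))
pins=[P(x,y,.016) for x,y in((118,215),(629,213),(153,630),(602,628))]
c=np.mean(pins,0); print(c,a(pins[0]-pins[1]),a(pins[2]+pins[3]-pins[0]-pins[1])-90)
A=[P(266,246,.022),P(486,246,.022),P(284,630,.018),P(476,630,.018)]
print("clamp",P(377,457,.031),np.mean(A,0),a(A[0]-A[1]),a(A[2]+A[3]-A[0]-A[1])-90)
L=[P(x,y,.0065) for x,y in((179,193),(572,193),(553,650),(205,648))]; print("liner",np.mean(L,0))
```

```text
[ 0.53725748 -0.08729869] -4.893647850659689 -4.806402332895971
clamp [ 0.53699712 -0.08538275] [ 0.53692123 -0.08420929] -5.112549083359887 -4.745597113959505
liner [ 0.53715376 -0.08459074]
```

step_arm(
  rows=[0.7,0.15,0.48,0,0.03,0.7,0.16,0.48,0,0,0.7,0.16,0.48,0,0,0.7,0.16,0.48,0,0,0.7,0.16,0.48,0,0,0.7,0.16,0.48,0,0,0.7,0.16,0.48,0,0,0.7,0.16,0.48,0,0,0.7,0.16,0.48,0,0,0.7,0.14,0.45,0,0,0.7,0,0,0,0],
)

```text
time: 31.4
ee_pos: [0.4612, 0.328, 0.1191]
orientation: [0.057, 0.998, 0.012, 0.007]
ft_force: [0.4, -0.7, -0.9]
grip_width: 0.706
```

```bash
python3 plan.py 0.4584 0.3067 0.05 173.4 30
python3 - <<'E'
from h import *
i=cams.camera_info("wrist");np.savez("v.npz",**i)
for n in ("wrist",): cv2.imwrite(f"pics/v_{n}.png",cams.camera(n)[:,:,::-1])
E
```

```text
t 31.40 p [0.4612 0.328  0.1191] yaw 173.48 tilt 1.58 grip 0.706 F [ 0.4 -0.7 -0.9]
rows 3 d [-0.0028 -0.0213 -0.0691] dyaw 0.00
0.00,-0.10,0.31,0.00
0.00,-0.10,0.31,0.00
0.00,-0.10,0.31,0.00
```

View pics/v_wrist.png

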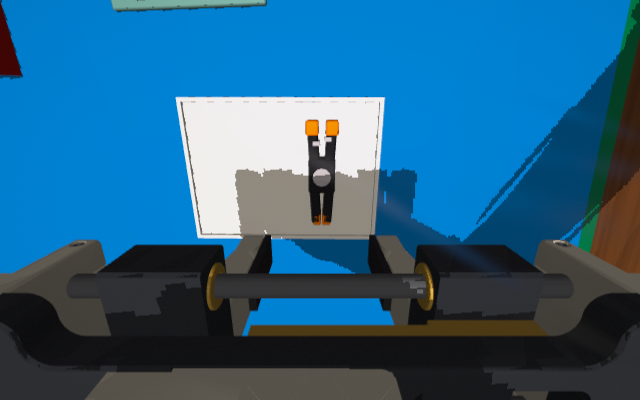

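Run:
```python
from h import *
I=dict(np.load("v.npz"))
print(ray("wrist",321.5,177.5,.030,I))
```

```text
[0.45776986 0.30761389 0.03      ]
```

step_arm(
  rows=[0.7,0,-0.1,0.31,0,0.7,0,-0.1,0.31,0,0.7,0,-0.09,0.31,0,0.7,0,0,0,0],
)

```text
time: 31.85
ee_pos: [0.4598, 0.3041, 0.0481]
orientation: [0.057, 0.998, 0.012, 0.007]
ft_force: [-0.1, -1.1, -0.5]
grip_width: 0.702
```

```bash
python3 plan.py 0.4584 0.3067 -0.002 173.4 15
```

```text
t 31.85 p [0.4598 0.3041 0.0481] yaw 173.46 tilt 1.62 grip 0.702 F [-0.1 -1.1 -0.5]
rows 4 d [-0.0014  0.0026 -0.0501] dyaw 0.00
0.01,0.01,0.17,0.00
0.01,0.01,0.17,0.00
0.01,0.01,0.17,0.00
0.01,0.01,0.17,0.00
```

step_arm(
  rows=[0.7,0.01,0.01,0.18,0,0.7,0.01,0.01,0.18,0,0.7,0.01,0.01,0.15,0,0.7,0,0,0.05,0,0.7,0,0,0,0],
)

```text
time: 32.35
ee_pos: [0.4609, 0.3076, 0.0077]
orientation: [0.058, 0.998, 0.013, 0.008]
ft_force: [0.2, 0.1, -0.1]
grip_width: 0.699
```

```bash
python3 plan.py 0.4582 0.307 -0.002 173.4 15
```

```text
t 32.35 p [0.4609 0.3076 0.0077] yaw 173.37 tilt 1.81 grip 0.699 F [ 0.2  0.1 -0.1]
rows 1 d [-0.0027 -0.0006 -0.0097] dyaw 0.00
0.03,-0.01,0.13,0.00
```

step_arm(
  rows=[0.7,0.04,-0.01,0.07,0,0.7,0.01,0,0.05,0,0.7,0,0,0,0],
)

```text
time: 32.65
ee_pos: [0.4574, 0.3082, -0.001]
orientation: [0.057, 0.998, 0.014, 0.009]
ft_force: [0.0, 0.1, 0.1]
grip_width: 0.703
```

```bash
python3 plan.py 0.4582 0.307 -0.002 173.4 15
```

```text
t 32.65 p [ 0.4574  0.3082 -0.001 ] yaw 173.40 tilt 1.90 grip 0.703 F [0.  0.1 0.1]
rows 1 d [ 0.0008 -0.0012 -0.001 ] dyaw 0.00
-0.01,-0.01,0.01,0.00
```

step_arm(
  rows=[0,-0.01,-0.01,0.01,0,0,0,0,0,0,0,0,0,0,0,0,0,0,0,0,0,0,0,0,0,0,0,0,0,0,0,0,0,0,0],
)

```text
time: 33.35
ee_pos: [0.4585, 0.3078, -0.001]
orientation: [0.057, 0.998, 0.015, 0.009]
ft_force: [0.1, 0.1, -0.8]
grip_width: 0.291
```

step_arm(
  rows=[0,0,0,-0.15,0,0,0,0,-0.4,0,0,0,0,-0.4,0,0,0,0,0,0],
)

```text
time: 33.75
ee_pos: [0.4564, 0.3047, 0.0733]
orientation: [0.057, 0.998, 0.013, 0.008]
ft_force: [0.4, 0.2, -0.9]
grip_width: 0.295
```

```bash
python3 plan.py 0.5517 0.125 0.08 175.1 40; python3 -c "
from h import *
print(tool()[1].round(3))"
```

```text
t 33.75 p [0.4564 0.3047 0.0733] yaw 173.42 tilt 1.77 grip 0.295 F [ 0.4  0.2 -0.9]
rows 6 d [ 0.0953 -0.1797  0.0067] dyaw 1.68
-0.26,-0.37,-0.01,-0.04
-0.25,-0.38,-0.01,0.00
-0.25,-0.38,-0.01,0.00
-0.25,-0.38,-0.01,0.00
-0.25,-0.38,-0.01,0.00
-0.25,-0.38,-0.01,0.00
[[-0.993  0.114  0.018]
 [ 0.115  0.993  0.025]
 [-0.015  0.027 -1.   ]]
```

step_arm(
  rows=[0,-0.26,-0.37,-0.01,-0.04,0,-0.25,-0.38,-0.01,0,0,-0.25,-0.38,-0.01,0,0,-0.25,-0.38,-0.01,0,0,-0.25,-0.38,-0.01,0,0,-0.25,-0.36,-0.01,0,0,0,0,0,0],
)

```text
time: 34.45
ee_pos: [0.5575, 0.1221, 0.079]
orientation: [0.039, 0.999, 0.015, 0.01]
ft_force: [-0.4, -0.2, -0.8]
grip_width: 0.294
```

```bash
python3 plan.py 0.5515 0.084 0.05 175.1 42
python3 - <<'E'
from h import *
i=cams.camera_info("wrist");np.savez("w.npz",**i)
for n in ("wrist",): cv2.imwrite(f"pics/w_{n}.png",cams.camera(n)[:,:,::-1])
crop("pics/w_wrist.png",220,60,420,260,3.9,"pics/w2.png")
E
```

```text
t 34.45 p [0.5575 0.1221 0.079 ] yaw 175.55 tilt 2.06 grip 0.294 F [-0.4 -0.2 -0.8]
rows 2 d [-0.006  -0.0381 -0.029 ] dyaw -0.45
0.02,-0.26,0.19,0.01
0.02,-0.26,0.19,0.00
```

View pics/w2.png

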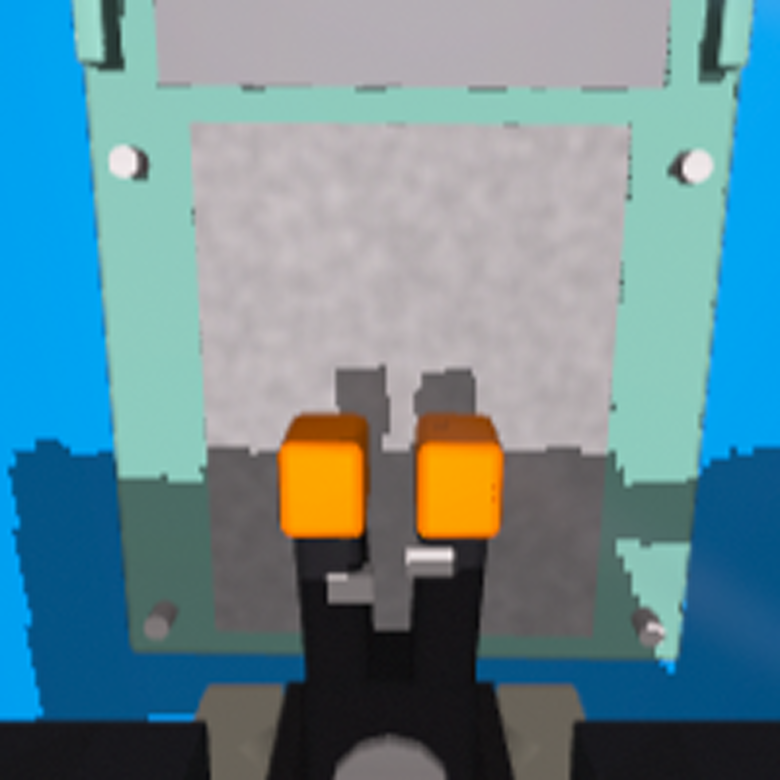

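Run:
```python
from h import *
I=dict(np.load("w.npz"))
def P(x,y,z): return ray("wrist",220+(x+.5)/3.9-.5,60+(y+.5)/3.9-.5,z,I)[:2]
a=lambda v:np.degrees(np.arctan2(v[1],v[0]))
pins=[P(x,y,.016) for x,y in((123,160),(697,165),(160,618),(651,626))]
c=np.mean(pins,0); print(c,a(pins[0]-pins[1]),a(pins[2]-pins[3]),a(pins[2]+pins[3]-pins[0]-pins[1])-90)
L=[P(x,y,.0065) for x,y in((191,122),(631,122),(595,636),(216,630))]; print("liner",np.mean(L,0),a(L[3]+L[2]-L[0]-L[1])-90)
```

```text
[0.55168174 0.08389877] -4.874083520034194 -4.950663046819091 -4.615859234798492
liner [0.55151074 0.08344033] -4.666946611839265
```

step_arm(
  rows=[0,0.02,-0.26,0.19,0.01,0,0.02,-0.25,0.19,0,0,0,0,0,0],
)

```text
time: 34.8
ee_pos: [0.5507, 0.0862, 0.049]
orientation: [0.043, 0.999, 0.016, 0.01]
ft_force: [-0.8, -1.0, -0.8]
grip_width: 0.291
```

```bash
python3 plan.py 0.5518 0.0847 0.005 175.2 42
```

```text
t 34.80 p [0.5507 0.0862 0.049 ] yaw 175.09 tilt 2.14 grip 0.291 F [-0.8 -1.  -0.8]
rows 2 d [ 0.0011 -0.0015 -0.044 ] dyaw 0.00
-0.01,-0.01,0.29,0.00
-0.01,-0.01,0.29,0.00
```

step_arm(
  rows=[0,0,-0.02,0.2,0,0,0,-0.02,0.2,0,0,0,-0.01,0.1,0,0,0,0,0,0],
)

```text
time: 35.2
ee_pos: [0.5517, 0.0868, 0.0124]
orientation: [0.041, 0.999, 0.016, 0.011]
ft_force: [-0.2, 0.7, -0.6]
grip_width: 0.294
```

```bash
python3 plan.py 0.5518 0.0847 0.003 175.2 42
```

```text
t 35.20 p [0.5517 0.0868 0.0124] yaw 175.23 tilt 2.26 grip 0.294 F [-0.2  0.7 -0.6]
rows 1 d [ 0.0001 -0.0021 -0.0094] dyaw 0.00
-0.00,-0.03,0.12,0.00
```

step_arm(
  rows=[0,0,-0.04,0.06,0,0,0,0,0.03,0],
)

```text
time: 35.4
ee_pos: [0.5523, 0.0852, 0.0064]
orientation: [0.041, 0.999, 0.016, 0.012]
ft_force: [-0.6, 0.7, -1.1]
grip_width: 0.292
```

step_arm(
  rows=[0,0,0,0.025,0],
)

```text
time: 35.5
ee_pos: [0.5527, 0.0856, 0.0049]
orientation: [0.041, 0.999, 0.017, 0.013]
ft_force: [-0.2, 0.4, -1.1]
grip_width: 0.294
```

step_arm(
  rows=[0,0,0,0.02,0],
)

```text
time: 35.6
ee_pos: [0.553, 0.0857, 0.0036]
orientation: [0.041, 0.999, 0.017, 0.013]
ft_force: [-0.4, -0.2, -0.9]
grip_width: 0.293
```

step_arm(
  rows=[0,0.015,-0.015,0.015,0],
)

```text
time: 35.7
ee_pos: [0.552, 0.0849, 0.0025]
orientation: [0.04, 0.999, 0.017, 0.013]
ft_force: [0.4, -0.3, -1.3]
grip_width: 0.294
```

step_arm(
  rows=[0,0.005,0,0.015,0],
)

```text
time: 35.8
ee_pos: [0.5516, 0.0848, 0.0014]
orientation: [0.041, 0.999, 0.017, 0.013]
ft_force: [0.1, 0.5, -1.6]
grip_width: 0.295
```

step_arm(
  rows=[0,0,0,0.015,0],
)

```text
time: 35.9
ee_pos: [0.5517, 0.0849, 0.0009]
orientation: [0.04, 0.999, 0.017, 0.013]
ft_force: [-5.6, 0.6, 17.0]
grip_width: 0.294
```

step_arm(
  rows=[0.55,0,0,-0.005,0,0.55,0,0,0,0,0.55,0,0,0,0,0.55,0,0,-0.1,0,0.6,0,0,-0.4,0,0.6,0,0.1,-0.5,0,0.6,0,0.3,-0.4,0,0.6,0,0.4,-0.4,0,0.6,0,0.4,-0.3,0,0.6,0,0,0,0],
)

```text
time: 36.9
ee_pos: [0.5545, 0.1706, 0.171]
orientation: [0.042, 0.999, 0.017, 0.013]
ft_force: [0.2, -0.5, -0.0]
grip_width: 0.602
```

Run:
```python
from h import *
s,R=tool(); print(s["time"],s["ee_pos"])
i=cams.camera_info("wrist");np.savez("x.npz",**i)
for n in ("wrist","top","scene"): cv2.imwrite(f"pics/x_{n}.png",cams.camera(n)[:,:,::-1])
crop("pics/x_wrist.png",220,10,420,210,3.9,"pics/x2.png")
```

```text
36.9 [0.55453167 0.17063638 0.17102722]
```

View pics/x2.png

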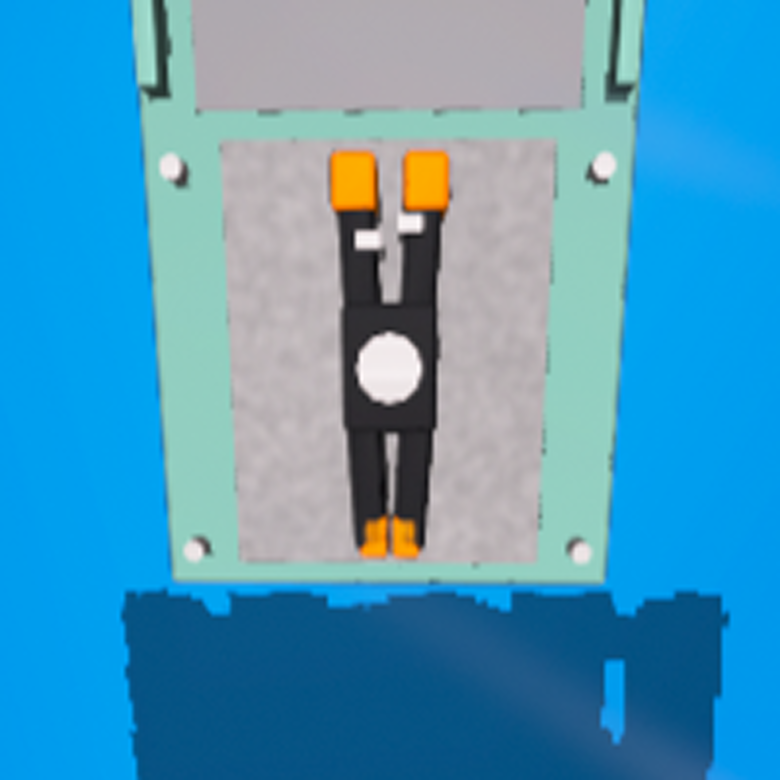

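View pics/x_top.png

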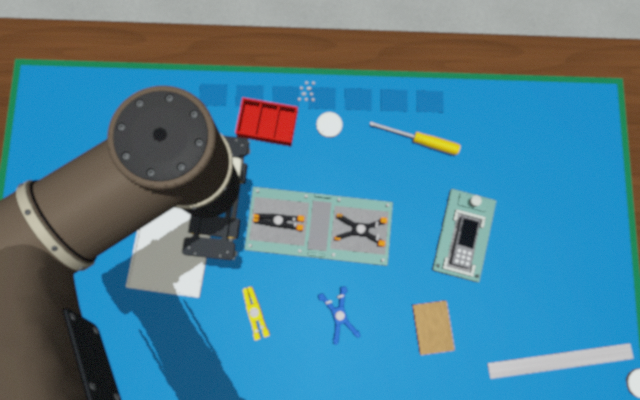

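View pics/x_scene.png

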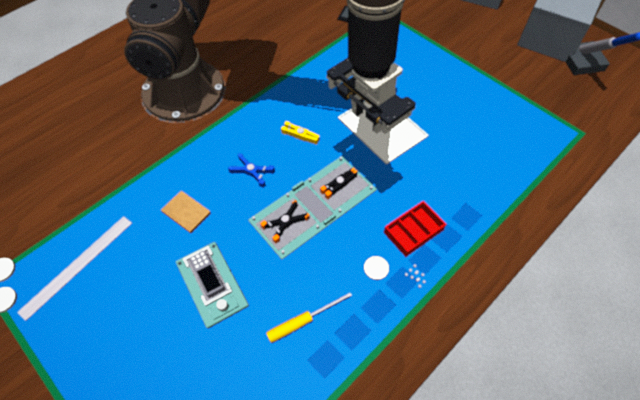

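step_arm(
  rows=[0.6,0,0,0,0,0.6,0,0,0,0],
)

```text
time: 37.25
ee_pos: [0.5504, 0.1652, 0.1645]
orientation: [0.044, 0.999, 0.014, 0.008]
ft_force: [-0.7, 0.6, 0.7]
grip_width: 0.598
```

Run:
```python
from h import *
from bench import ticket
I=dict(np.load("x.npz"))
def P(x,y,z): return ray("wrist",220+(x+.5)/3.9-.5,10+(y+.5)/3.9-.5,z,I)[:2]
print("bay",np.mean([P(x,y,.016) for x,y in((171,167),(604,166),(195,550),(580,551))],0),"clamp",P(389,368,.031))
print(read_state()["qvel"].round(3)); print(ticket.job_done())
```

```text
bay [0.55176635 0.08505036] clamp [0.55066615 0.08464267]
[-0.008  0.007 -0.016 -0.002  0.002  0.004]
the job is handed in; nothing more can be done
None
```

The job is done and handed in at about 37 s of the 128 s allowed. I put both clamps on the tray and set the device screen up in the jig's nest. I then put the open clamp back in the jig-side bay and the shut one in the other bay.

**Last checks:**
- **Device:** its centre measured within about 1 mm and 0.2° of the nest's, and its size in the image fits it lying flat.
- **Clamps:** the open clamp is within about 1–3 mm of its bay's centre, depending on whether pins or liner are used. The shut one is within about 1 mm. Angles match the board to within about 0.3° for the open clamp; I did not measure the shut one's angle after placing it.
- **Rest of the scene:** the parts box, puck, screwdriver and look-alikes sit where they did at the start in the final top and scene pictures, and the arm is clear of everything.

**What went wrong or disagreed:**
- **First grasp missed:** the fingers closed just above the shut clamp's rivet without touching anything. The fingertips stood about 24 mm higher than the stated tool geometry implies, so I worked from the pictures and the contact forces after that.
- **Hard set-down:** putting the shut clamp on the tray reached about 45 N upward on the wrist for one row, through the held clamp. That is under the 120 N wrist limit, but above the 40 N figure, which applies to the arm or gripper body pressing on something. The later set-downs were about 8 to 21 N.
- **Tool tilt:** the tool slowly tipped to about 2° by the end, and the last clamp settled straight on release.

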